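# Put the washed-up utensils away at the coffee bar

### The arm

A 7-joint arm with a two-finger parallel gripper is mounted at the origin on the work surface. World frame = base frame: x ahead of the robot, y to its left, z up, the work surface at z = 0. Lengths are in mm, angles in rad, forces in N, time in s.
With the tool pointing down it reaches from about 400 to 875 mm from the base axis. Payload 4.4 kg.
Tool frame: the origin (TCP) lies at the very end of the fingers, on their centre line; the grasp point (between the pads) lies 19 mm behind it (ctrl.grip_depth is the distance from the TCP to the grasp point, in mm); z points along the fingers, x is the direction in which the jaws open and shut, and the axes are right-handed (so a half turn about z gives the same grasp; the last joint's range is limited). The gripper opens to 85 mm and grips with 20 to 120 N. Pads are 22 mm wide; open, the fingers measure 114 mm over their backs; the gripper's body (76 mm by 85 mm) begins 54 mm behind the grasp point. The pads swing forward as they close: fully open they stand 13 mm farther back than shut.
Start: joints at [1.247, 0.628, 0.038, 1.517, -0.027, 0.996, -0.02], TCP at [165.747, -628.527, 231.313] pointing down, gripper open.
Joint ranges: [-3.06, 3.06], [-0.37, 2.12], [-1.25, 1.32], [0.18, 2.47], [-1.1, 4.24], [0.23, 1.98], [-2.94, 2.94]. Speed limits (rad/s): [2.57, 2.57, 3.14, 3.14, 3.14, 3.14, 3.14].

### API

Orientations are given as [roll, pitch, yaw] about the fixed x, y, z axes, in that order (R = Rz(yaw) Ry(pitch) Rx(roll)).
In Python, from cell import ctrl gives the robot as it stands.
- The arm moves only by the shell command python3 -m creep 'ROWS'. ROWS is JSON, a list of rows, each an object with "hand": the opening, from 0 (shut) to 1 (fully open); "travel": the shift along the tool's x, y, z in cm, a list of three; "angular": the turn, a rotation vector about the tool's x, y, z in degrees, a list of three. In form: [{"hand": hand, "travel": [tx, ty, tz], "angular": [rx, ry, rz]}, ...]. A call has 1 to 20 rows; each row is the pose to reach, as a shift and turn from the pose measured when the call began, along the tool's axes at that moment; what a row does not reach only later rows make up. A row lasts 1/10 s, in which the tool goes at most 50 mm and 8.59 degrees, less where a joint would pass 70% of its speed; a pose out of reach is approached as far as the arm can. A call with a gripper value outside its range is refused whole. The fingers move at their own pace and stop on an object; the grip force is fixed at half the most. Time passes only in rows, so rows that repeat a pose let the fingers close. It gives the time, the measured TCP pose, the force and the opening at its end, in the units of the state.
- ctrl.read_state(): the state, without advancing time (a new reading comes with each control period).
- ctrl.get_image(name): name is "scene" or "top" or "wrist"; returns a dict with "frame" (420x560x3 uint8, red, green, blue), "fx", "fy", "cx", "cy" (pixels), "origin" and "orientation" of the camera in the world. Camera axes: x right, y down, z forward; pixel columns grow to the right and rows downward; lengths in mm; the calibration is good to about 2 mm. The wrist camera is an equidistant fisheye: a pixel r from the principal point sees the ray r / f radians off the axis. A picture is of the moment at which its call begins. There is no depth.
- ctrl.finish_job(): hands the job in, once; it reports no verdict.
Trained networks look in the newest picture that a camera, given by its name, has taken for a name from the list of things; names that differ only in an ending like _2 or _b are one class to them, and where a whole thing is asked for, a point or a joint stands for the part that bears it (a point fixed in the world has none). Each returns a list of dicts, best first, with "confidence" (0 to 1); they miss things now and then, are a little off and sometimes report something else, mostly with a low value. They report only what shows in the picture. A call takes as long as a camera call.
- ctrl.regions_of(camera, thing): "region" (420x560 bool, what is visible of it).
- ctrl.spot_point(camera, thing): "at" ([x, y, z] in mm, in world coordinates, good to about 4 mm: a listed point, or the origin of a listed thing).
The state is a dict: "clock": time; "qpos": joint angles; "qd": joint speeds; "tau": joint torques, N m; "eef_pos": TCP position; "tool_rot": TCP orientation; "force": force on the tool from outside, world axes, zero at the start; "torque": the same for the moment, N m; "width": finger opening in mm.
Only numpy, scipy, OpenCV 4.12 (cv2) and the standard library are available. Lean on these libraries where they do the work, as an engineer would, in place of code of your own. Each camera call takes 0.05 s, during which the arm holds its last target. There are 200 camera calls.

### The job

Put away the washing-up: hang the turner and the serving spoon from the white caddy by their loops on the two free hooks of the rack (either tool on either hook) without knocking the utensils that hang beside them, and lay all the teaspoons and cake forks from the counter in the chest's drawer, each in the compartment where one of its own kind already lies. Finish with the drawer fully shut, and leave the canister, jar and mug where they are.

Things in the scene. Friction and masses are not known exactly. Their poses are not given: they have to be found in the camera images.
- turner: slotted turner to hang, starts head down in a slot of the caddy. 204 mm long, 120 g. Origin at the lowest middle point of the head; z up the handle, y across the width, x through the thickness. Steel blade 52 mm wide, 75 mm long, 5 mm thick; black handle 30 mm wide (y), 16 mm thick (x), from 92 to 168 mm up; wire loop on top (see turner_loop)
- turner_loop (a point): underside of the top of the turner's hanging loop, the point that rests on a hook: on the tool's axis, 199 mm above its origin. The loop is 5 mm wire in the tool's y-z plane, 29 mm wide outside; its opening is 19 mm wide, from the handle's end (168 mm) up to this point, upper corners cut off; its top is 5 mm above this point
- serving_spoon: serving spoon to hang, like the turner but with an oval head 50 mm wide, 14 mm thick. Both start in the fixed white caddy: 124 by 70 mm, 100 mm high, open on top, three slots 35 by 60 mm in a row along its length, 5 mm floor. The tools stand in the end slots, 79 mm apart, x along the row, upright or leaning up to 0.15 rad
- serving_spoon_loop (a point): underside of the top of the serving spoon's hanging loop, as for the turner
- hook1 (a point): free hook, second from the left (+y), of a fixed utensil rack. Point on top of the hook's wire where a loop should rest, 245 mm above the counter. The hook is a level 6 mm wire that comes toward -x from a 12 mm bar (axis 27 mm to +x of this point, along y, 242 mm up) and turns up at its end: the tip is 32 mm to -x and rises 8 mm above this point
- hook3 (a point): free hook, fourth from the left, just like hook1, 140 mm from it. The rack has five hooks 70 mm apart on its bar; the first, third and fifth are taken. It stands on a wooden foot 120 by 360 by 14 mm with a 12 mm post at each end of the bar, 168 mm from the middle hook; nothing is above the bar
- skimmer: skimmer (round flat head, 52 mm) hanging on the first, third or fifth hook; do not knock it. Handle, loop and frame as the turner's; it hangs 46 mm above the counter
- masher: masher (flat foot 40 by 48 mm) hanging on another of these hooks; do not knock it
- whisk: whisk (wires 42 mm across) hanging on another of these hooks; do not knock it
- chest_drawer0 (a joint): how far the drawer is out, in m: 0 shut, 0.19 at the stop; starts a little out. About 1 N of friction; stays where it is left. Its front is 15 mm thick, upper edge 84 mm above the counter. Inside 225 mm long, 198 mm wide, walls 51 mm high; a wall 6 mm thick, 45 mm high along its middle makes a left and a right compartment. 61 mm free from its floor to the chest's top board
- chest_drawer0_handle (a point): middle of the drawer's handle, a level steel bar 11 mm thick and 120 mm long along y, its axis 35 mm in front of the drawer's front and 57 mm above the counter; moves with the drawer, which pulls out to this point's -x. The chest is fixed, cream, 270 mm deep (x), 240 mm wide (y), 95 mm high; its front lies 35 mm to +x when shut
- drawer_mid (a point): point on the drawer's centre line at the level of its floor, 22 mm above the counter, midway along the length that shows when the drawer is right out; moves with the drawer, which pulls out to its -x. The middles of the left and right compartments, each 96 mm wide, lie 51 mm to +y and -y. The inside reaches 92 mm to -x and 132 mm to +x
- spoon_home: teaspoon already lying in the drawer, flat and lengthwise near a side wall; its compartment is the one for teaspoons. Shape as spoon1
- fork_home: cake fork already lying in the drawer's other compartment, the one for cake forks. Shape as fork1
- spoon1: teaspoon: oval bowl 32 mm wide, 50 mm long, 9 mm thick, 140 mm long, steel, 60 g, lying flat: handle 13 mm wide, 7 mm thick. Origin on its underside, under the centre of mass, where it is all handle: grip there. x points to the head: handle 75 mm to -x, head from 18 to 65 mm to +x. May be absent
- spoon2: teaspoon: oval bowl 32 mm wide, 50 mm long, 9 mm thick, 140 mm long, steel, 60 g, lying flat: handle 13 mm wide, 7 mm thick. Origin on its underside, under the centre of mass, where it is all handle: grip there. x points to the head: handle 75 mm to -x, head from 18 to 65 mm to +x. May be absent
- spoon3: teaspoon: oval bowl 32 mm wide, 50 mm long, 9 mm thick, 140 mm long, steel, 60 g, lying flat: handle 13 mm wide, 7 mm thick. Origin on its underside, under the centre of mass, where it is all handle: grip there. x points to the head: handle 75 mm to -x, head from 18 to 65 mm to +x. May be absent
- fork1: cake fork: head 24 mm wide with three tines, 7 mm thick, 140 mm long, steel, 60 g, lying flat: handle 13 mm wide, 7 mm thick. Origin on its underside, under the centre of mass, where it is all handle: grip there. x points to the head: handle 75 mm to -x, head from 18 to 65 mm to +x. May be absent
- fork2: cake fork: head 24 mm wide with three tines, 7 mm thick, 140 mm long, steel, 60 g, lying flat: handle 13 mm wide, 7 mm thick. Origin on its underside, under the centre of mass, where it is all handle: grip there. x points to the head: handle 75 mm to -x, head from 18 to 65 mm to +x. May be absent
- fork3: cake fork: head 24 mm wide with three tines, 7 mm thick, 140 mm long, steel, 60 g, lying flat: handle 13 mm wide, 7 mm thick. Origin on its underside, under the centre of mass, where it is all handle: grip there. x points to the head: handle 75 mm to -x, head from 18 to 65 mm to +x. May be absent
- canister: white ceramic canister on the counter at the robot's left, 98 mm thick, 138 mm high; leave it
- jar: amber glass jar with wooden lid, 76 mm thick, 110 mm high, at the robot's right; leave it
- mug: blue mug, 82 mm thick, 90 mm high, at the robot's right; leave it

How it is judged:
By the outcome, as a careful person would: the job done as asked, in the order asked, and still so for the second after the job is handed in, with the robot touching nothing.
Of spoon1, spoon2, spoon3, fork1, fork2, fork3 only 4 to 6 are there at a start; the rules pass over those that are not, and their reading is None.
At some moment in a run one of spoon1, spoon2, spoon3, fork1, fork2, fork3 may be knocked a few centimetres aside while the robot is not near it.
It also fails if it takes over 210 s, if anything falls off the work surface, if the arm or the gripper's body presses on something with over 40 N, if the wrist force passes 120 N, or if a joint passes its speed limit or range.

## Working session

There is one attempt and no reset: what is moved stays moved. The work goes in short steps, Python scripts to look and compute and a shell command to move; the robot and the scene stay as the last step left them, time stands still between calls to the robot, and variables do not carry over. Pictures are saved under pics/ and viewed, about 12 in all and at most 16, crops included, and the job is handed in when it is done.

```bash
ls; mkdir -p pics
cat > h.py <<'E'
from cell import ctrl
import numpy as np, cv2
from scipy.spatial.transform import Rotation as R
def shot(n,f,crop=None,sc=1):
    im=ctrl.get_image(n); a=im["frame"][:,:,::-1]
    if crop: a=a[crop[1]:crop[3],crop[0]:crop[2]]
    cv2.imwrite("pics/"+f,cv2.resize(a,None,fx=sc,fy=sc,interpolation=cv2.INTER_CUBIC)); return im
def cal(im):
    o=np.array(im["orientation"]); 
    return (o if o.shape==(3,3) else R.from_euler("xyz",o).as_matrix() if o.size==3 else R.from_quat(o).as_matrix())
def ray(im,u,v):
    return cal(im)@np.array([(u-im["cx"])/im["fx"],(v-im["cy"])/im["fy"],1.])
def atz(im,u,v,z):
    d=ray(im,u,v);o=np.array(im["origin"]);return o+d*(z-o[2])/d[2]
E
python3 - <<'E'
from h import *
s=ctrl.read_state(); print({k:np.round(v,3).tolist() for k,v in s.items()}, ctrl.grip_depth)
for n in("scene","top"):
    im=shot(n,n+"0.png",sc=1.4); print(n,{k:np.round(v,3).tolist() for k,v in im.items() if k!="frame"})
    for t in "turner serving_spoon turner_loop serving_spoon_loop hook1 hook3 skimmer masher whisk chest_drawer0_handle drawer_mid spoon_home fork_home spoon1 fork1 canister jar mug".split():
        print(t,[(np.round(d["at"]).astype(int).tolist(),round(d["confidence"],2)) for d in ctrl.spot_point(n,t)][:6])
E
```

```text
pics
{'clock': 0.0, 'qpos': [1.247, 0.629, 0.038, 1.518, -0.027, 0.996, -0.02], 'qd': [-0.0, -0.001, -0.0, 0.0, -0.001, -0.001, -0.002], 'tau': [0.001, -56.339, 1.226, -19.344, 0.011, 0.011, 0.0], 'eef_pos': [165.574, -627.923, 230.412], 'tool_rot': [3.142, 0.002, -1.313], 'force': [-0.682, -0.455, 0.219], 'torque': [0.043, 0.022, -0.02], 'width': 85.086} 18.700000000000003
scene {'fx': 481.035, 'fy': 481.035, 'cx': 279.01, 'cy': 215.228, 'origin': [1026.855, -858.276, 1144.192], 'orientation': [-2.351, 0.007, 0.487]}
turner []
serving_spoon []
turner_loop [([583, 58, 207], 0.48)]
serving_spoon_loop [([657, 47, 205], 0.79)]
hook1 [([615, -176, 251], 0.95), ([608, -316, 248], 0.9), ([438, -321, 0], 0.16)]
hook3 [([615, -176, 251], 0.95), ([608, -316, 248], 0.9), ([438, -321, 0], 0.16)]
skimmer [([614, -243, 50], 0.76)]
masher [([608, -110, 45], 0.89), ([584, 58, 206], 0.73)]
whisk [([614, -388, 42], 0.74)]
chest_drawer0_handle [([498, 312, 57], 0.64)]
drawer_mid []
spoon_home []
fork_home []
spoon1 [([453, -234, 1], 0.53), ([456, -99, 3], 0.53)]
fork1 [([438, -317, 1], 0.58), ([439, -
[... 425 characters left out ...]
0.74), ([613, -243, 47], 0.72)]
serving_spoon_loop [([657, 50, 208], 0.46)]
hook1 [([608, -178, 247], 0.75), ([610, -314, 245], 0.56)]
hook3 [([608, -178, 247], 0.75), ([610, -314, 245], 0.56)]
skimmer [([617, -243, 48], 0.57)]
masher [([607, -107, 46], 0.72)]
whisk [([604, -386, 47], 0.68), ([455, -94, 2], 0.29)]
chest_drawer0_handle [([499, 311, 60], 0.66)]
drawer_mid [([643, 354, 28], 0.72)]
spoon_home []
fork_home []
spoon1 [([452, -98, 1], 0.54), ([451, -234, -4], 0.52)]
fork1 [([437, -318, 4], 0.6), ([442, -170, 0], 0.47)]
canister [([427, 580, 2], 0.84), ([445, -172, -2], 0.44)]
jar [([521, -531, -1], 0.73), ([590, 60, 201], 0.69)]
mug [([382, -497, 3], 0.83), ([607, -107, 46], 0.53)]
```

View pics/scene0.png

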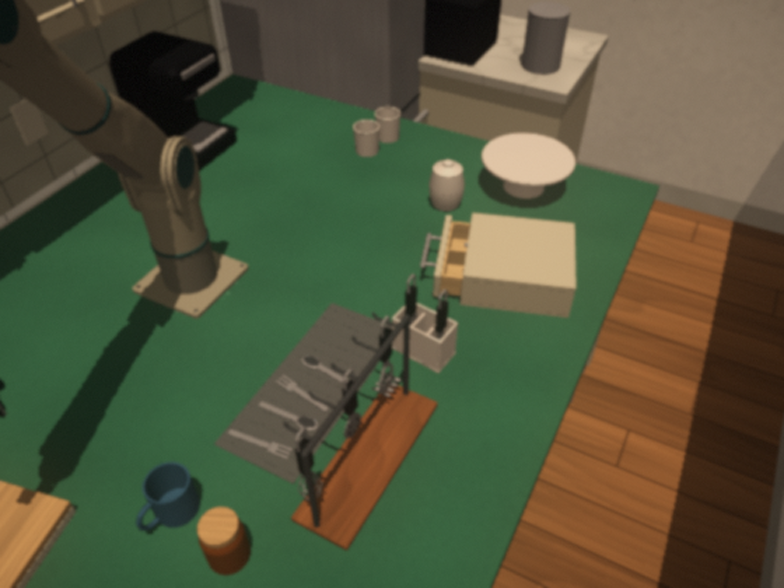

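View pics/top0.png

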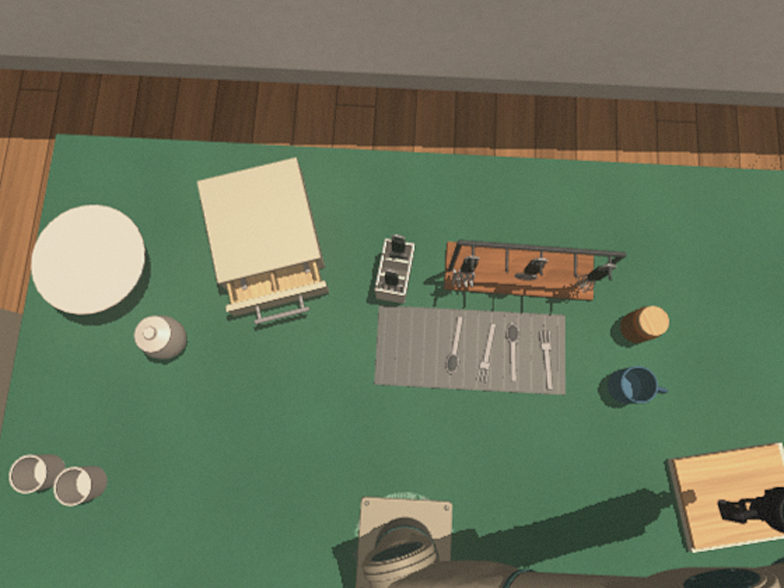

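```bash
cat >> h.py <<'E'
def want(p,yaw=None,rot=None,from_=None):
    """print travel/angular to reach world TCP p (mm), yaw (tool down) or full rotation"""
    s=ctrl.read_state(); p0=np.array(s["eef_pos"]);R0=R.from_euler("xyz",s["tool_rot"])
    if rot is None:
        c=[R.from_euler("xyz",[np.pi,0,yaw+k]) for k in(0,np.pi)]
        rot=min(c,key=lambda q:(R0.inv()*q).magnitude()) if not isinstance(yaw,tuple) else None
    ps=[p] if np.ndim(p)==1 else p
    print("now",np.round(p0,1),np.round(s["tool_rot"],3),"w",round(s["width"],1),"t",round(s["clock"],1),"F",np.round(s["force"],1),"j",np.round(s["qpos"],2))
    for q in ps: print(" travel",np.round(R0.inv().apply(np.array(q)-p0)/10,2).tolist(),"angular",np.round(np.degrees((R0.inv()*rot).as_rotvec()),1).tolist())
E
python3 -c "
from h import *
want([[380,-330,340],[540,50,340]],-1.69)"
```

```text
now [ 165.8 -628.5  231.3] [-3.142  0.    -1.313] w 85.6 t 1.9 F [ 0.3  1.1 -0.4] j [ 1.25  0.63  0.04  1.52 -0.03  1.   -0.02]
 travel [-23.41, -28.33, -10.87] angular [-0.0, 0.0, 21.6]
 travel [-56.07, -53.49, -10.87] angular [-0.0, 0.0, 21.6]
```

```bash
python3 -m creep '[{"hand":0.6,"travel":[0,0,-10],"angular":[0,0,0]},{"hand":0.6,"travel":[-23,-28,-11],"angular":[0,0,10]},{"hand":0.6,"travel":[-23,-28,-11],"angular":[0,0,10]},{"hand":0.6,"travel":[-23,-28,-11],"angular":[0,0,21.6]},{"hand":0.6,"travel":[-23,-28,-11],"angular":[0,0,21.6]},{"hand":0.6,"travel":[-56,-53.5,-11],"angular":[0,0,21.6]},{"hand":0.6,"travel":[-56,-53.5,-11],"angular":[0,0,21.6]},{"hand":0.6,"travel":[-56,-53.5,-11],"angular":[0,0,21.6]},{"hand":0.6,"travel":[-56,-53.5,-11],"angular":[0,0,21.6]},{"hand":0.6,"travel":[-56,-53.5,-11],"angular":[0,0,21.6]},{"hand":0.6,"travel":[-56,-53.5,-11],"angular":[0,0,21.6]},{"hand":0.6,"travel":[-56,-53.5,-11],"angular":[0,0,21.6]},{"hand":0.6,"travel":[-56,-53.5,-11],"angular":[0,0,21.6]},{"hand":0.6,"travel":[-56,-53.5,-11],"angular":[0,0,21.6]},{"hand":0.6,"travel":[-56,-53.5,-11],"angular":[0,0,21.6]},{"hand":0.6,"travel":[-56,-53.5,-11],"angular":[0,0,21.6]},{"hand":0.6,"travel":[-56,-53.5,-11],"angular":[0,0,21.6]},{"hand":0.6,"travel":[-56,-53.5,-11],"angular":[0,0,21.6]},{"hand":0.6,"travel":[-56,-53.5,-11],"angular":[0,0,21.6]}]'
python3 - <<'E'
from h import *
want([540,50,340],-1.69)
im=shot("wrist","w1.png",sc=1.4); print({k:np.round(v,3).tolist() for k,v in im.items() if k!="frame"})
for t in "turner serving_spoon turner_loop serving_spoon_loop hook1 chest_drawer0_handle drawer_mid spoon_home fork_home spoon1 fork1".split():
    print(t,[(np.round(d["at"]).astype(int).tolist(),round(d["confidence"],2)) for d in ctrl.spot_point("wrist",t)][:6])
E
```

```text
clock: 3.8
eef_pos: [540.2, 49.6, 341.1]
tool_rot: [3.141, -0.001, -1.689]
force: [-0.2, -0.3, -0.8]
width: 51.3
now [540.2  49.6 341.1] [ 3.141e+00 -1.000e-03 -1.689e+00] w 51.3 t 3.8 F [-0.2 -0.3 -0.8] j [-0.07  0.36 -0.11  1.66  0.04  1.12 -1.88]
 travel [-0.04, 0.02, 0.11] angular [0.0, -0.0, 0.1]
{'fx': 325.192, 'fy': 325.192, 'cx': 278.152, 'cy': 211.819, 'origin': [604.068, 40.478, 481.648], 'orientation': [2.881, -0.0, -1.688]}
turner [([581, 62, 3], 0.95)]
serving_spoon [([658, 50, 6], 0.71)]
turner_loop [([584, 58, 200], 0.71), ([452, -236, -1], 0.59)]
serving_spoon_loop [([654, 48, 203], 0.57)]
hook1 [([610, -179, 240], 0.88)]
chest_drawer0_handle [([496, 313, 55], 0.89), ([608, -245, 48], 0.73), ([457, -100, 2], 0.57)]
drawer_mid []
spoon_home []
fork_home []
spoon1 [([452, -236, -4], 0.87), ([459, -102, -2], 0.74)]
fork1 [([440, -316, 1], 0.88), ([441, -169, -1], 0.75), ([496, 315, 56], 0.24)]
```

View pics/w1.png

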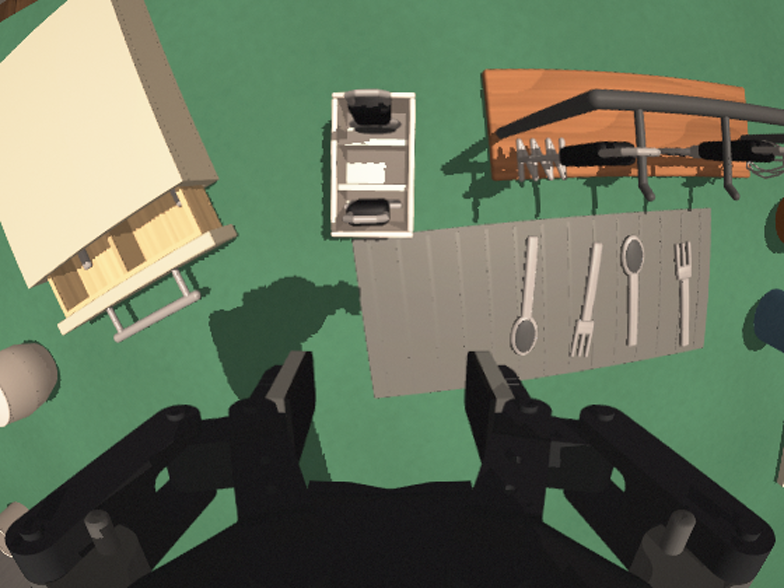

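Run:
```python
from h import *
a=cv2.imread("pics/w1.png"); a=a[85:245,320:425]; cv2.imwrite("pics/w1c.png",cv2.resize(a,None,fx=3.6,fy=3.6,interpolation=cv2.INTER_CUBIC))
im=ctrl.get_image("scene"); b=im["frame"][:,:,::-1][185:280,255:345]; b=cv2.resize(b,None,fx=6,fy=6,interpolation=cv2.INTER_CUBIC)
a=cv2.imread("pics/w1c.png"); h=576; m=np.zeros((600,800,3),np.uint8); m[:576,:378]=a[:576,:378]; b=b[:570,:420]; m[:b.shape[0],380:380+b.shape[1]]=b; cv2.imwrite("pics/c1.png",m)
```

```text
(no output)
```

View pics/c1.png

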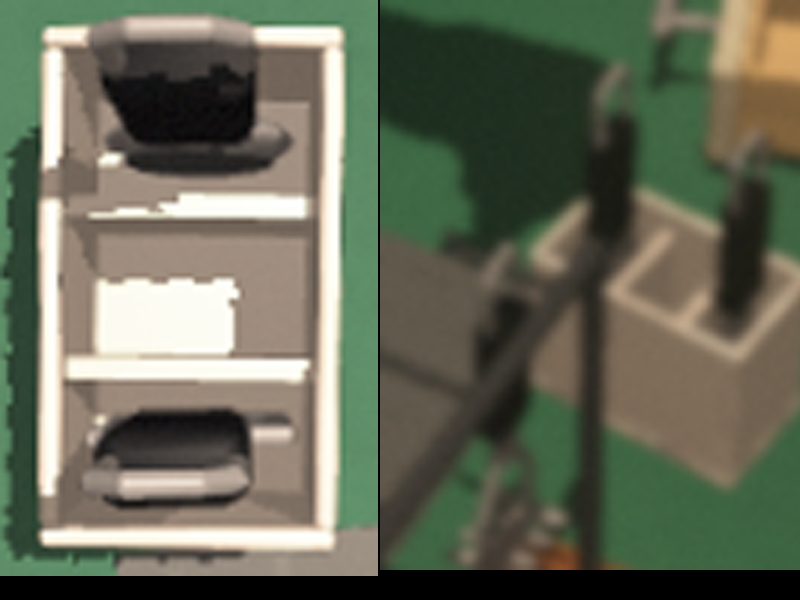

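```bash
cat >> h.py <<'E'
def fray(im,u,v):
    x=(u-im["cx"])/im["fx"];y=(v-im["cy"])/im["fy"];r=np.hypot(x,y)+1e-12
    return cal(im)@np.array([x/r*np.sin(r),y/r*np.sin(r),np.cos(r)])
def fatz(im,u,v,z):
    d=fray(im,u,v);o=np.array(im["origin"]);return o+d*(z-o[2])/d[2]
E
python3 - <<'E'
from h import *
im=ctrl.get_image("wrist")
f=lambda x,y,z:np.round(fatz(im,(320+x/3.6)/1.4,(85+y/3.6)/1.4,z),1)[:2]
print("corners z100",f(42,30,100),f(343,30,100),f(42,545,100),f(335,545,100))
print("turner loop",f(85,480,205),f(165,482,207),f(248,482,205),"handle top mid",f(180,412,173),"blade",f(95,432,80),f(292,430,80))
print("spoon loop",f(90,35,205),f(172,28,207),f(255,32,205),"head",f(108,140,45),f(290,140,45),f(200,168,45))
E
```

```text
corners z100 [682.1  79.1] [673.1  10.3] [561.3  94.5] [552.9  26.1]
turner loop [583.2  70.7] [581.3  57.1] [579.4  43.3] handle top mid [591.2  54.8] blade [585.2  80.6] [579.7  32.7]
spoon loop [658.5  60.4] [657.4  46.6] [655.4  33.1] head [660.8  70.9] [654.7  23.5] [650.   47.8]
```

```bash
python3 -c "
from h import *
want([[582,57,300],[582,57,144]],-1.698)"
```

```text
now [540.3  49.4 341.3] [-3.142  0.    -1.69 ] w 51.6 t 4.5 F [-0.7  0.5  0.1] j [-0.07  0.36 -0.11  1.66  0.04  1.12 -1.88]
 travel [-1.26, -4.05, 4.13] angular [-0.0, 0.0, 0.5]
 travel [-1.25, -4.05, 19.73] angular [-0.0, 0.0, 0.5]
```

```bash
python3 -m creep '[{"hand":0.6,"travel":[-1.25,-4.05,4],"angular":[0,0,0.5]},{"hand":0.6,"travel":[-1.25,-4.05,4],"angular":[0,0,0.5]},{"hand":0.6,"travel":[-1.25,-4.05,4],"angular":[0,0,0.5]},{"hand":0.6,"travel":[-1.25,-4.05,8],"angular":[0,0,0.5]},{"hand":0.6,"travel":[-1.25,-4.05,11],"angular":[0,0,0.5]},{"hand":0.6,"travel":[-1.25,-4.05,14],"angular":[0,0,0.5]},{"hand":0.6,"travel":[-1.25,-4.05,17],"angular":[0,0,0.5]},{"hand":0.6,"travel":[-1.25,-4.05,19.7],"angular":[0,0,0.5]},{"hand":0.6,"travel":[-1.25,-4.05,19.7],"angular":[0,0,0.5]},{"hand":0.6,"travel":[-1.25,-4.05,19.7],"angular":[0,0,0.5]},{"hand":0.6,"travel":[-1.25,-4.05,19.7],"angular":[0,0,0.5]}]'
python3 - <<'E'
from h import *
want([582,57,144],-1.698)
im=shot("wrist","w2.png",sc=1.3)
E
```

```text
clock: 5.6
eef_pos: [583.3, 57.1, 146.5]
tool_rot: [-3.138, 0.001, -1.699]
force: [0.3, 0.4, -0.1]
width: 51.3
now [583.3  57.1 146.5] [-3.138e+00  1.000e-03 -1.699e+00] w 51.3 t 5.6 F [ 0.3  0.4 -0.1] j [-0.09  0.64 -0.09  1.79  0.08  0.72 -1.92]
 travel [0.02, 0.13, 0.25] angular [-0.2, 0.1, -0.0]
```

View pics/w2.png

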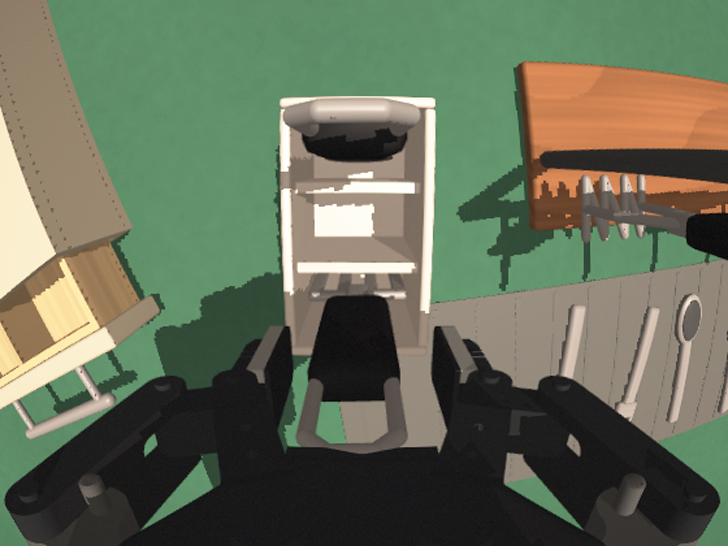

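```bash
python3 -m creep '[{"hand":0.5,"travel":[0,0.1,0.2],"angular":[0,0,0]},{"hand":0.2,"travel":[0,0.1,0.2],"angular":[0,0,0]},{"hand":0.2,"travel":[0,0.1,0.2],"angular":[0,0,0]},{"hand":0.2,"travel":[0,0.1,0.2],"angular":[0,0,0]},{"hand":0.2,"travel":[0,0.1,0.2],"angular":[0,0,0]},{"hand":0.2,"travel":[0,0.1,0.2],"angular":[0,0,0]},{"hand":0.2,"travel":[0,0.1,0.2],"angular":[0,0,0]}]'
python3 -m creep '[{"hand":0.2,"travel":[0,0,-3],"angular":[0,0,0]},{"hand":0.2,"travel":[0,0,-6],"angular":[0,0,0]},{"hand":0.2,"travel":[0,0,-9],"angular":[0,0,0]},{"hand":0.2,"travel":[0,0,-12.5],"angular":[0,0,0]},{"hand":0.2,"travel":[0,0,-12.5],"angular":[0,0,0]},{"hand":0.2,"travel":[0,0,-12.5],"angular":[0,0,0]},{"hand":0.2,"travel":[0,0,-12.5],"angular":[0,0,0]}]'
python3 - <<'E'
from h import *
want([[582,57,268],[535,0,268],[535,-177,215]],-1.571)
im=shot("wrist","w3.png",sc=1.3)
for t in "turner turner_loop hook1".split():
    print(t,[(np.round(d["at"]).astype(int).tolist(),round(d["confidence"],2)) for d in ctrl.spot_point("wrist",t)][:6])
E
```

```text
clock: 6.35
eef_pos: [583.2, 57.7, 145.6]
tool_rot: [-3.136, 0.002, -1.699]
force: [0.3, 0.9, 6.5]
width: 29.1
clock: 7.05
eef_pos: [581.3, 57.3, 269.2]
tool_rot: [-3.139, 0.001, -1.699]
force: [0.1, -0.2, -1.4]
width: 28.8
now [581.3  57.3 269.2] [-3.139e+00  1.000e-03 -1.699e+00] w 28.8 t 7.0 F [ 0.1 -0.2 -1.4] j [-0.08  0.49 -0.1   1.66  0.06  0.99 -1.9 ]
 travel [0.02, -0.07, 0.12] angular [-0.2, 0.0, -7.3]
 travel [6.27, 3.86, 0.1] angular [-0.2, 0.0, -7.3]
 travel [23.83, 1.62, 5.39] angular [-0.2, 0.0, -7.3]
turner [([580, 58, 126], 0.95)]
turner_loop [([579, 57, 328], 0.78)]
hook1 []
```

```bash
python3 -m creep '[{"hand":0.2,"travel":[3,3.9,0],"angular":[0,0,-3]},{"hand":0.2,"travel":[6.3,3.9,0],"angular":[0,0,-7.3]},{"hand":0.2,"travel":[6.3,3.9,0],"angular":[0,0,-7.3]},{"hand":0.2,"travel":[10,3.5,1],"angular":[0,0,-7.3]},{"hand":0.2,"travel":[14,3,2],"angular":[0,0,-7.3]},{"hand":0.2,"travel":[18,2.5,3.5],"angular":[0,0,-7.3]},{"hand":0.2,"travel":[21,2,5],"angular":[0,0,-7.3]},{"hand":0.2,"travel":[23.8,1.6,5.4],"angular":[0,0,-7.3]},{"hand":0.2,"travel":[23.8,1.6,5.4],"angular":[0,0,-7.3]},{"hand":0.2,"travel":[23.8,1.6,5.4],"angular":[0,0,-7.3]},{"hand":0.2,"travel":[23.8,1.6,5.4],"angular":[0,0,-7.3]}]'
python3 - <<'E'
from h import *
want([[535,-177,202]],-1.571)
im=shot("wrist","w4.png",sc=1.3)
for t in "turner turner_loop hook1".split():
    print(t,[(np.round(d["at"]).astype(int).tolist(),round(d["confidence"],2)) for d in ctrl.spot_point("wrist",t)][:6])
for c in ("scene","top"): 
    ctrl.get_image(c); print(c,[(np.round(d["at"]).astype(int).tolist(),round(d["confidence"],2)) for t in("hook1","turner_loop") for d in ctrl.spot_point(c,t)][:6])
E
```

```text
clock: 8.35
eef_pos: [536.3, -175.0, 215.0]
tool_rot: [-3.138, 0.002, -1.57]
force: [0.8, 0.4, -1.0]
width: 28.8
now [ 536.3 -175.   215. ] [-3.138e+00  2.000e-03 -1.570e+00] w 28.8 t 8.3 F [ 0.8  0.4 -1. ] j [ 0.34  0.52 -0.11  1.78  0.07  0.84 -1.37]
 travel [0.21, 0.14, 1.3] angular [-0.2, 0.1, 0.1]
turner [([537, -172, 72], 0.89)]
turner_loop [([538, -175, 274], 0.68)]
hook1 [([611, -178, 240], 0.77)]
scene [([609, -316, 249], 0.92), ([614, -176, 248], 0.88), ([534, -176, 271], 0.61)]
top [([611, -176, 250], 0.68), ([611, -313, 242], 0.64), ([656, 52, 7], 0.61), ([536, -180, 273], 0.57), ([429, 581, 2], 0.3)]
```

View pics/w4.png

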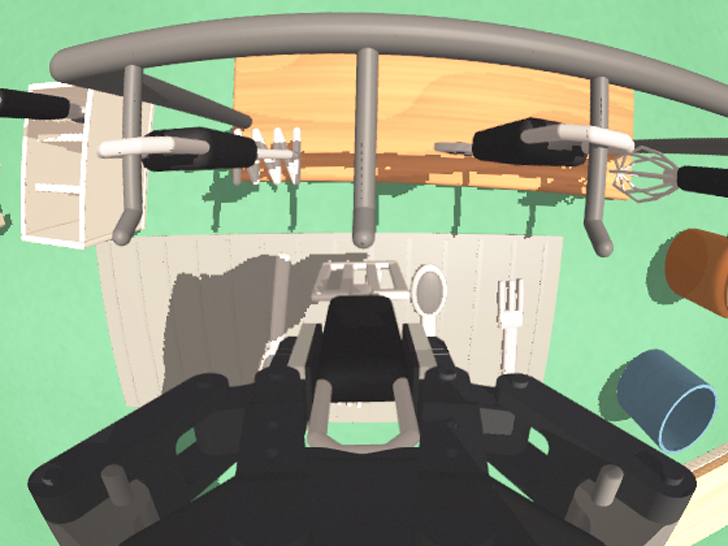

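Run:
```python
from h import *
im=ctrl.get_image("wrist")
f=lambda x,y,z:np.round(fatz(im,x/1.3,y/1.3,z),1)[:2]
print("hook root",f(368,52,242),"mid",f(366,150,242),"tip",f(363,238,252),f(363,247,248))
print("bar", f(365,18,248),f(365,52,240),"left hook tip",f(122,238,252),"right",f(605,250,252))
print("left hook mid",f(130,150,245),"right",f(600,150,245), "loop",f(361,442,275),f(317,442,272),f(408,442,272),"handle",f(365,345,240))
```

```text
hook root [ 631.3 -179.6] mid [ 604.1 -179.1] tip [ 581.9 -178.3] [ 578.9 -178.3]
bar [ 639.3 -178.8] [ 631.9 -178.9] left hook tip [ 583.1 -111. ] right [ 579.7 -246.6]
left hook mid [ 607.7 -111.4] right [ 607.9 -246.8] loop [ 537.9 -177.8] [ 535.4 -167.1] [ 535.4 -189.3] handle [ 547.6 -179. ]
```

```bash
python3 -m creep '[{"hand":0.2,"travel":[0.1,0,1.0],"angular":[0,0,0]},{"hand":0.2,"travel":[0.1,0,1.0],"angular":[0,0,0]},{"hand":0.2,"travel":[0.1,-1.5,1.0],"angular":[0,0,0]},{"hand":0.2,"travel":[0.1,-3,1.0],"angular":[0,0,0]},{"hand":0.2,"travel":[0.1,-4,1.0],"angular":[0,0,0]},{"hand":0.2,"travel":[0.1,-5,1.0],"angular":[0,0,0]},{"hand":0.2,"travel":[0.1,-6,1.0],"angular":[0,0,0]},{"hand":0.2,"travel":[0.1,-7,1.0],"angular":[0,0,0]},{"hand":0.2,"travel":[0.1,-7.1,1.0],"angular":[0,0,0]},{"hand":0.2,"travel":[0.1,-7.1,1.0],"angular":[0,0,0]}]'
python3 - <<'E'
from h import *
want([[608,-176,188]],-1.571)
im=shot("wrist","w5.png",sc=1.3)
E
```

```text
clock: 9.9
eef_pos: [606.8, -177.4, 205.1]
tool_rot: [-3.139, 0.001, -1.571]
force: [0.3, -0.2, -1.3]
width: 28.5
now [ 606.8 -177.4  205.1] [-3.139e+00  1.000e-03 -1.571e+00] w 28.5 t 9.9 F [ 0.3 -0.2 -1.3] j [ 0.3   0.63 -0.1   1.6   0.07  0.91 -1.4 ]
 travel [-0.14, -0.12, 1.71] angular [-0.2, 0.0, 0.0]
```

View pics/w5.png

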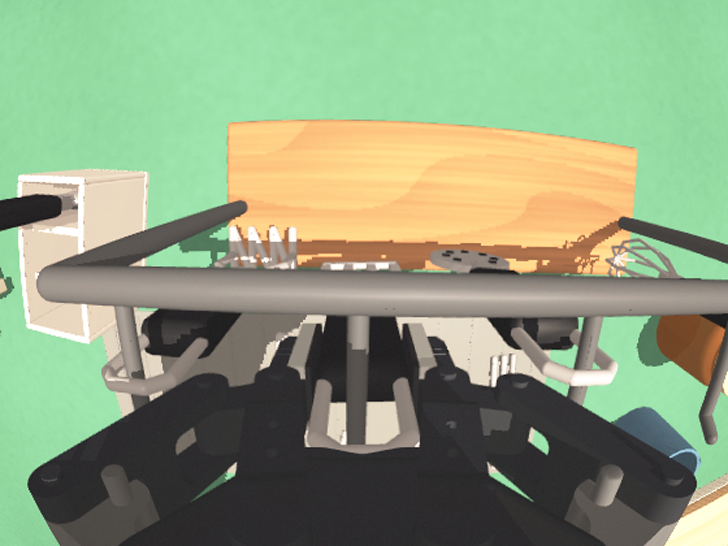

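```bash
python3 -m creep '[{"hand":0.2,"travel":[-0.1,0,0.8],"angular":[0,0,0]},{"hand":0.2,"travel":[-0.1,0,1.4],"angular":[0,0,0]},{"hand":0.2,"travel":[-0.1,0,1.6],"angular":[0,0,0]},{"hand":0.2,"travel":[-0.1,0,1.7],"angular":[0,0,0]},{"hand":0.2,"travel":[-0.1,0,1.7],"angular":[0,0,0]},{"hand":0.2,"travel":[-0.1,0,1.7],"angular":[0,0,0]}]'
python3 -m creep '[{"hand":0.28,"travel":[0,0,0],"angular":[0,0,0]},{"hand":0.33,"travel":[0,0,0],"angular":[0,0,0]},{"hand":0.38,"travel":[0,0,0],"angular":[0,0,0]},{"hand":0.42,"travel":[0,0,0],"angular":[0,0,0]},{"hand":0.46,"travel":[0,0,0],"angular":[0,0,0]},{"hand":0.5,"travel":[0,0,0],"angular":[0,0,0]},{"hand":0.5,"travel":[0,0,0],"angular":[0,0,0]}]'
python3 - <<'E'
from h import *
want([[608,-176,188]],-1.571)
im=shot("wrist","w6.png",sc=1.3)
E
```

```text
clock: 10.55
eef_pos: [606.6, -176.6, 188.3]
tool_rot: [-3.139, 0.001, -1.571]
force: [0.2, 0.5, -1.6]
width: 29.2
clock: 11.25
eef_pos: [606.6, -176.6, 188.4]
tool_rot: [-3.138, 0.001, -1.571]
force: [0.6, -0.3, -0.5]
width: 42.5
now [ 606.6 -176.6  188.4] [-3.138e+00  1.000e-03 -1.571e+00] w 42.5 t 11.2 F [ 0.6 -0.3 -0.5] j [ 0.3   0.65 -0.1   1.62  0.08  0.88 -1.4 ]
 travel [-0.06, -0.14, 0.04] angular [-0.2, 0.0, -0.0]
```

View pics/w6.png

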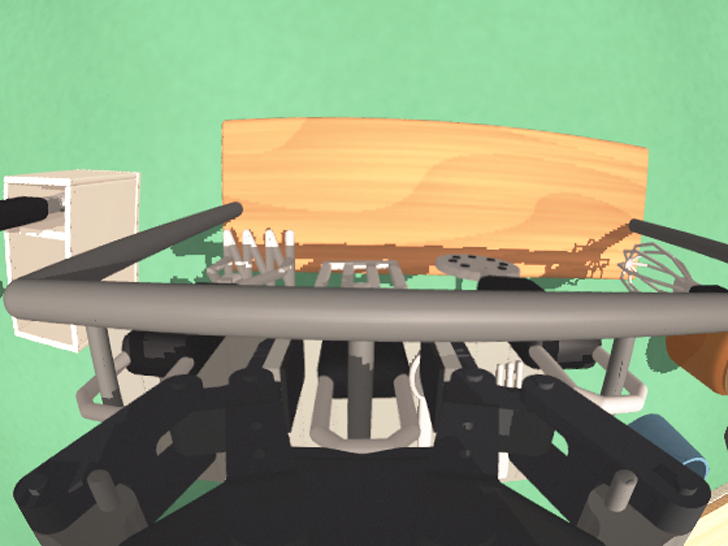

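```bash
python3 -m creep '[{"hand":0.5,"travel":[0,0,-1],"angular":[0,0,0]},{"hand":0.5,"travel":[0,0,-3],"angular":[0,0,0]},{"hand":0.5,"travel":[0,0,-6],"angular":[0,0,0]},{"hand":0.5,"travel":[0,0,-10],"angular":[0,0,0]},{"hand":0.5,"travel":[0,0,-13],"angular":[0,0,0]},{"hand":0.5,"travel":[0,0,-13],"angular":[0,0,0]},{"hand":0.6,"travel":[0,0,-13],"angular":[0,0,0]}]'
python3 - <<'E'
from h import *
want([[657,47,310],[657,47,145]],-1.698)
ctrl.get_image("top");print([(np.round(d["at"]).astype(int).tolist(),round(d["confidence"],2)) for t in("turner","turner_loop") for d in ctrl.spot_point("top",t)])
E
```

```text
clock: 12.0
eef_pos: [606.5, -176.7, 319.7]
tool_rot: [-3.137, 0.0, -1.571]
force: [-0.3, -1.2, -0.6]
width: 50.7
now [ 606.5 -176.7  319.7] [-3.137  0.    -1.571] w 50.7 t 12.0 F [-0.3 -1.2 -0.6] j [ 0.3   0.52 -0.11  1.45  0.06  1.16 -1.38]
 travel [-22.37, -5.04, 1.0] angular [-0.3, 0.0, 7.3]
 travel [-22.37, -4.96, 17.5] angular [-0.3, 0.0, 7.3]
[([429, 583, 1], 0.73), ([604, -175, 47], 0.57), ([497, 310, 54], 0.18), ([608, -182, 242], 0.53)]
```

```bash
python3 -m creep '[{"hand":0.6,"travel":[-5,-1,0.5],"angular":[0,0,3]},{"hand":0.6,"travel":[-10,-2,1],"angular":[0,0,7.3]},{"hand":0.6,"travel":[-15,-3.5,1],"angular":[0,0,7.3]},{"hand":0.6,"travel":[-19,-4.5,1],"angular":[0,0,7.3]},{"hand":0.6,"travel":[-22.4,-5,1],"angular":[0,0,7.3]},{"hand":0.6,"travel":[-22.4,-5,1],"angular":[-0.3,0,7.3]},{"hand":0.6,"travel":[-22.4,-5,1],"angular":[-0.3,0,7.3]},{"hand":0.6,"travel":[-22.4,-5,5],"angular":[-0.3,0,7.3]},{"hand":0.6,"travel":[-22.4,-5,9],"angular":[-0.3,0,7.3]},{"hand":0.6,"travel":[-22.4,-5,13],"angular":[-0.3,0,7.3]},{"hand":0.6,"travel":[-22.4,-5,16],"angular":[-0.3,0,7.3]},{"hand":0.6,"travel":[-22.4,-5,17.5],"angular":[-0.3,0,7.3]},{"hand":0.6,"travel":[-22.4,-5,17.5],"angular":[-0.3,0,7.3]},{"hand":0.6,"travel":[-22.4,-5,17.5],"angular":[-0.3,0,7.3]}]'
python3 - <<'E'
from h import *
want([[657,47,145]],-1.698)
im=shot("wrist","w7.png",sc=1.3)
f=lambda x,y,z:np.round(fatz(im,x/1.3,y/1.3,z),1)[:2]
for t in "serving_spoon serving_spoon_loop".split():
    print(t,[(np.round(d["at"]).astype(int).tolist(),round(d["confidence"],2)) for d in ctrl.spot_point("wrist",t)][:6])
E
```

```text
clock: 13.55
eef_pos: [656.5, 46.9, 143.5]
tool_rot: [3.138, 0.001, -1.7]
force: [0.3, 0.4, 1.8]
width: 51.5
now [656.5  46.9 143.5] [ 3.138e+00  1.000e-03 -1.700e+00] w 51.5 t 13.6 F [0.3 0.4 1.8] j [-0.06  0.74 -0.09  1.57  0.08  0.84 -1.88]
 travel [-0.02, -0.05, -0.15] angular [0.2, 0.1, -0.1]
serving_spoon [([657, 49, 3], 0.92)]
serving_spoon_loop [([658, 50, 203], 0.79), ([658, 49, 3], 0.52)]
```

View pics/w7.png

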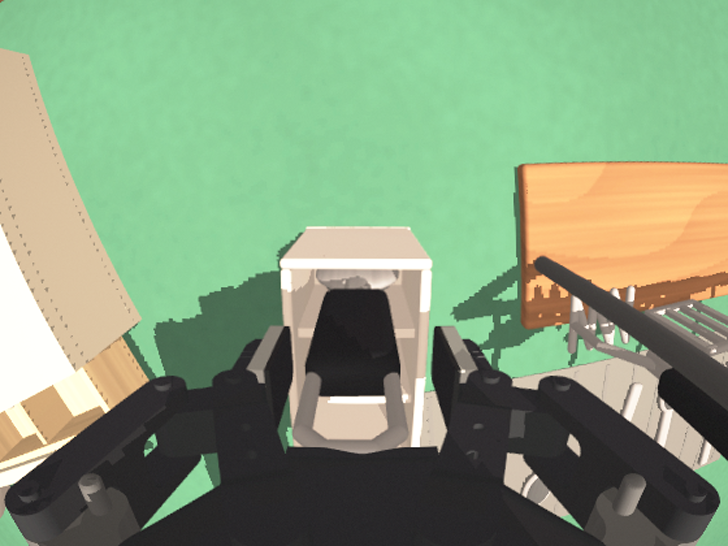

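```bash
python3 -m creep '[{"hand":0.5,"travel":[0,0,-0.1],"angular":[0,0,0]},{"hand":0.2,"travel":[0,0,-0.1],"angular":[0,0,0]},{"hand":0.2,"travel":[0,0,-0.1],"angular":[0,0,0]},{"hand":0.2,"travel":[0,0,-0.1],"angular":[0,0,0]},{"hand":0.2,"travel":[0,0,-0.1],"angular":[0,0,0]},{"hand":0.2,"travel":[0,0,-0.1],"angular":[0,0,0]},{"hand":0.2,"travel":[0,0,-0.1],"angular":[0,0,0]}]'
python3 -m creep '[{"hand":0.2,"travel":[0,0,-3],"angular":[0,0,0]},{"hand":0.2,"travel":[0,0,-6],"angular":[0,0,0]},{"hand":0.2,"travel":[0,0,-9],"angular":[0,0,0]},{"hand":0.2,"travel":[0,0,-13],"angular":[0,0,0]},{"hand":0.2,"travel":[0,0,-13],"angular":[0,0,0]},{"hand":0.2,"travel":[0,0,-13],"angular":[0,0,0]},{"hand":0.2,"travel":[0,0,-13],"angular":[0,0,0]}]'
python3 - <<'E'
from h import *
want([[560,45,275],[535,0,275],[535,-315,215]],-1.571)
ctrl.get_image("wrist")
for t in "serving_spoon serving_spoon_loop".split():
    print(t,[(np.round(d["at"]).astype(int).tolist(),round(d["confidence"],2)) for d in ctrl.spot_point("wrist",t)][:6])
E
```

```text
clock: 14.4
eef_pos: [658.2, 48.1, 147.2]
tool_rot: [-3.14, 0.003, -1.699]
force: [0.3, 1.0, 6.9]
width: 28.8
clock: 15.1
eef_pos: [656.9, 47.7, 275.9]
tool_rot: [3.141, 0.002, -1.699]
force: [-0.1, 0.5, -1.8]
width: 28.9
now [656.9  47.7 275.9] [ 3.141e+00  2.000e-03 -1.699e+00] w 28.9 t 15.1 F [-0.1  0.5 -1.8] j [-0.06  0.6  -0.09  1.43  0.06  1.11 -1.86]
 travel [1.5, 9.57, 0.09] angular [0.0, 0.1, -7.3]
 travel [6.28, 11.48, 0.09] angular [0.0, 0.1, -7.3]
 travel [37.54, 7.46, 6.02] angular [0.0, 0.1, -7.3]
serving_spoon [([655, 48, 136], 0.59)]
serving_spoon_loop [([658, 45, 330], 0.72)]
```

```bash
python3 -m creep '[{"hand":0.2,"travel":[1,5,0],"angular":[0,0,-3]},{"hand":0.2,"travel":[2,9.5,0],"angular":[0,0,-7.3]},{"hand":0.2,"travel":[6.3,11.5,0],"angular":[0,0,-7.3]},{"hand":0.2,"travel":[6.3,11.5,0],"angular":[0,0,-7.3]},{"hand":0.2,"travel":[11,11,1],"angular":[0,0,-7.3]},{"hand":0.2,"travel":[16,10.3,2.5],"angular":[0,0,-7.3]},{"hand":0.2,"travel":[21,9.6,4],"angular":[0,0,-7.3]},{"hand":0.2,"travel":[26,9,5],"angular":[0,0,-7.3]},{"hand":0.2,"travel":[31,8.3,6],"angular":[0,0,-7.3]},{"hand":0.2,"travel":[35,7.8,6],"angular":[0,0,-7.3]},{"hand":0.2,"travel":[37.5,7.5,6],"angular":[0,0,-7.3]},{"hand":0.2,"travel":[37.5,7.5,6],"angular":[0,0,-7.3]},{"hand":0.2,"travel":[37.5,7.5,6],"angular":[0,0,-7.3]},{"hand":0.2,"travel":[37.5,7.5,6],"angular":[0,0,-7.3]}]'
python3 - <<'E'
from h import *
want([[535,-315,207]],-1.571)
im=shot("wrist","w8.png",sc=1.3)
for t in "serving_spoon serving_spoon_loop hook1".split():
    print(t,[(np.round(d["at"]).astype(int).tolist(),round(d["confidence"],2)) for d in ctrl.spot_point("wrist",t)][:6])
for c in ("scene","top"): 
    ctrl.get_image(c); print(c,[(np.round(d["at"]).astype(int).tolist(),round(d["confidence"],2)) for t in("hook1","serving_spoon_loop") for d in ctrl.spot_point(c,t)][:6])
E
```

```text
clock: 16.65
eef_pos: [535.2, -312.6, 214.5]
tool_rot: [3.14, 0.004, -1.569]
force: [-0.3, 0.1, -1.2]
width: 29.3
now [ 535.2 -312.6  214.5] [ 3.14   0.004 -1.569] w 29.3 t 16.6 F [-0.3  0.1 -1.2] j [ 0.55  0.6  -0.1   1.62  0.07  0.92 -1.14]
 travel [0.24, 0.02, 0.75] angular [0.1, 0.2, 0.1]
serving_spoon [([537, -310, 71], 0.81)]
serving_spoon_loop [([524, -530, 2], 0.7), ([532, -314, 271], 0.58)]
hook1 [([605, -315, 242], 0.64), ([450, -234, 0], 0.53)]
scene [([609, -316, 250], 0.79), ([613, -176, 248], 0.58), ([534, -318, 273], 0.84)]
top [([611, -178, 248], 0.93), ([612, -313, 243], 0.82), ([537, -312, 274], 0.56)]
```

View pics/w8.png

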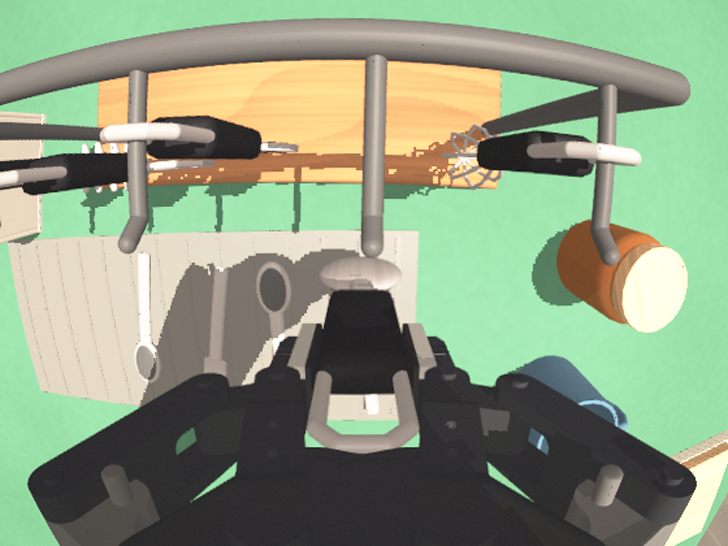

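```bash
python3 -m creep '[{"hand":0.2,"travel":[0.35,0,0.85],"angular":[0,0,0]},{"hand":0.2,"travel":[0.35,0,0.85],"angular":[0,0,0]},{"hand":0.2,"travel":[0.35,-1.5,0.85],"angular":[0,0,0]},{"hand":0.2,"travel":[0.35,-3,0.85],"angular":[0,0,0]},{"hand":0.2,"travel":[0.35,-4,0.85],"angular":[0,0,0]},{"hand":0.2,"travel":[0.35,-5,0.85],"angular":[0,0,0]},{"hand":0.2,"travel":[0.35,-6,0.85],"angular":[0,0,0]},{"hand":0.2,"travel":[0.35,-7,0.85],"angular":[0,0,0]},{"hand":0.2,"travel":[0.35,-7.2,0.85],"angular":[0,0,0]},{"hand":0.2,"travel":[0.35,-7.2,0.85],"angular":[0,0,0]}]'
python3 - <<'E'
from h import *
want([[607,-316,189]],-1.571)
im=shot("wrist","w9.png",crop=(200,180,360,370),sc=2.5)
E
```

```text
clock: 18.15
eef_pos: [607.1, -317.8, 206.3]
tool_rot: [3.141, 0.002, -1.571]
force: [0.0, -0.0, -1.8]
width: 28.8
now [ 607.1 -317.8  206.3] [ 3.141e+00  2.000e-03 -1.571e+00] w 28.8 t 18.1 F [ 0.  -0.  -1.8] j [ 0.49  0.71 -0.09  1.43  0.07  1.01 -1.18]
 travel [-0.17, 0.01, 1.73] angular [0.1, 0.1, 0.0]
```

View pics/w9.png

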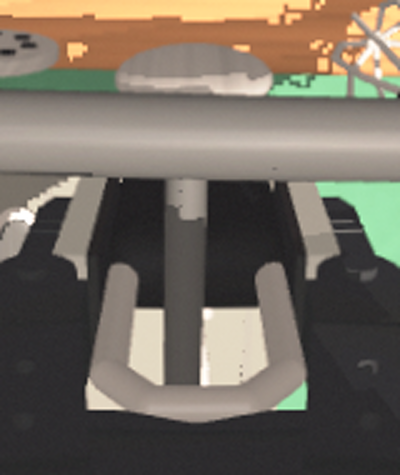

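```bash
python3 -m creep '[{"hand":0.2,"travel":[-0.13,0,0.8],"angular":[0,0,0]},{"hand":0.2,"travel":[-0.13,0,1.4],"angular":[0,0,0]},{"hand":0.2,"travel":[-0.13,0,1.6],"angular":[0,0,0]},{"hand":0.2,"travel":[-0.13,0,1.7],"angular":[0,0,0]},{"hand":0.2,"travel":[-0.13,0,1.7],"angular":[0,0,0]},{"hand":0.2,"travel":[-0.13,0,1.7],"angular":[0,0,0]}]'
python3 -m creep '[{"hand":0.28,"travel":[0,0,0],"angular":[0,0,0]},{"hand":0.33,"travel":[0,0,0],"angular":[0,0,0]},{"hand":0.38,"travel":[0,0,0],"angular":[0,0,0]},{"hand":0.42,"travel":[0,0,0],"angular":[0,0,0]},{"hand":0.46,"travel":[0,0,0],"angular":[0,0,0]},{"hand":0.5,"travel":[0,0,0],"angular":[0,0,0]},{"hand":0.5,"travel":[0,0,0],"angular":[0,0,0]},{"hand":0.5,"travel":[0,0,-1],"angular":[0,0,0]},{"hand":0.5,"travel":[0,0,-3],"angular":[0,0,0]},{"hand":0.5,"travel":[0,0,-6],"angular":[0,0,0]},{"hand":0.5,"travel":[0,0,-10],"angular":[0,0,0]},{"hand":0.5,"travel":[0,0,-13],"angular":[0,0,0]},{"hand":0.5,"travel":[0,0,-13],"angular":[0,0,0]},{"hand":0.5,"travel":[0,0,-13],"angular":[0,0,0]}]'
python3 - <<'E'
from h import *
for c in ("scene","top"): 
    ctrl.get_image(c)
    for t in "serving_spoon serving_spoon_loop turner turner_loop skimmer masher whisk chest_drawer0_handle drawer_mid spoon1 fork1".split(): print(c,t,[(np.round(d["at"]).astype(int).tolist(),round(d["confidence"],2)) for d in ctrl.spot_point(c,t)][:6])
E
```

```text
clock: 18.8
eef_pos: [606.7, -316.8, 189.5]
tool_rot: [3.14, 0.002, -1.571]
force: [-1.0, 0.4, -0.5]
width: 29.0
clock: 20.2
eef_pos: [607.1, -317.1, 320.9]
tool_rot: [-3.141, 0.001, -1.571]
force: [-0.4, -0.0, -0.6]
width: 42.7
scene serving_spoon [([610, -312, 48], 0.71)]
scene serving_spoon_loop [([605, -317, 246], 0.55)]
scene turner []
scene turner_loop [([605, -176, 246], 0.66), ([606, -320, 244], 0.66), ([614, -173, 249], 0.6)]
scene skimmer [([612, -242, 49], 0.74), ([610, -174, 46], 0.25)]
scene masher [([610, -112, 46], 0.82)]
scene whisk [([611, -388, 43], 0.64)]
scene chest_drawer0_handle [([497, 310, 55], 0.57)]
scene drawer_mid [([606, -322, 244], 0.47), ([609, -108, 48], 0.19)]
scene spoon1 [([452, -233, 0], 0.53), ([457, -97, 1], 0.53), ([609, -314, 46], 0.47)]
scene fork1 [([408, -328, -3], 0.47)]
top serving_spoon [([607, -316, 44], 0.48)]
top serving_spoon_loop [([407, -329, 4], 0.48), ([610, -317, 245], 0.46)]
top turner [([609, -178, 48], 0.52)]
top turner_loop [([612, -180, 241], 0.51), ([604, -386, 42], 0.42)]
top skimmer [([614, -243, 48], 0.77), ([608, -179, 247], 0.42)]
top masher [([611, -108, 44], 0.51), ([606, -385, 43], 0.5), ([442, -176, -3], 0.3)]
top whisk []
top chest_drawer0_handle [([498, 310, 58], 0.83)]
top drawer_mid [([644, 355, 26], 0.93)]
top spoon1 [([454, -94, -2], 0.76), ([452, -236, -1], 0.47)]
top fork1 [([444, -175, 2], 0.68), ([408, -328, 4], 0.66)]
```

Run:
```python
from h import *
im=dict(fx=325.192,fy=325.192,cx=278.152,cy=211.819,origin=[604.068,40.478,481.648],orientation=[2.881,0,-1.688])
f=lambda x,y,z:fatz(im,x/1.4,y/1.4,z)[:2]
a,b=f(117,336,57),f(198,296,57); print("handle",a,b,(a+b)/2,np.arctan2(*(a-b)[::-1])-np.pi/2,np.hypot(*(a-b)))
a,b=f(62,330,84),f(235,233,84); print("front",a,b,np.arctan2(*(a-b)[::-1])-np.pi/2,np.hypot(*(a-b)))
a,b=f(32,283,95),f(215,181,95); print("chest edge",a,b,np.arctan2(*(a-b)[::-1])-np.pi/2,np.hypot(*(a-b)))
im={'fx':431.64,'fy':431.64,'cx':283.208,'cy':205.109,'origin':[284.001,31.923,1440.959],'orientation':[-2.932,-0.001,-1.517]}
g=lambda x,y,z:atz(im,x/1.4,y/1.4,z)[:2]
for q in[((226,308,84),(325,287,84)),((217,283,95),(320,261,95)),((198,182,95),(297,159,95)),((257,321,57),(308,312,57))]:
    a,b=g(*q[0]),g(*q[1]); print(a,b,np.arctan2(*(a-b)[::-1])-np.pi/2,np.hypot(*(a-b)))
want([[500,311,250],[500,311,45]],0.26)
```

```text
handle [481.7554196  365.67235646] [515.155664   248.73092082] [498.4555418  307.20163864] 0.2782079927118455 121.61774416276285
front [503.16946726 424.95603201] [574.73472558 185.61555996] 0.2905485348909975 249.81082394437217
chest edge [563.41435409 444.04959138] [624.44431979 193.01534917] 0.23848739675725783 258.34637113008637
[502.84404662 431.35605253] [563.80247068 209.98453852] 0.26870743611683356 229.611142325846
[557.54214827 455.10054201] [621.83291449 224.79906415] 0.2722288187203836 239.10682408275895
[798.3974792  528.15895042] [869.10139119 299.64326724] 0.3000628130724592 239.20380563446494
[480.6846477  364.28552901] [508.08364874 248.27117292] 0.23191954587963703 119.20585587974176
now [ 606.8 -317.   319.6] [ 3.141e+00  2.000e-03 -1.571e+00] w 42.4 t 21.4 F [-0.2 -0.3 -0.2] j [ 0.49  0.62 -0.09  1.28  0.06  1.25 -1.17]
 travel [-62.78, 10.69, 7.08] angular [0.1, 0.0, 75.1]
 travel [-62.74, 10.67, 27.58] angular [0.1, 0.0, 75.1]
```

```bash
python3 -m creep '[{"hand":0.35,"travel":[-5,1,0],"angular":[0,0,-8]},{"hand":0.35,"travel":[-10,2,0],"angular":[0,0,-16]},{"hand":0.35,"travel":[-15,3,0],"angular":[0,0,-24]},{"hand":0.35,"travel":[-20,4,0],"angular":[0,0,-32]},{"hand":0.35,"travel":[-25,5,0],"angular":[0,0,-40]},{"hand":0.35,"travel":[-30,6,0],"angular":[0,0,-48]},{"hand":0.35,"travel":[-35,7,0],"angular":[0,0,-56]},{"hand":0.35,"travel":[-40,8,0],"angular":[0,0,-64]},{"hand":0.35,"travel":[-45,9,0],"angular":[0,0,-72]},{"hand":0.35,"travel":[-50,9,3],"angular":[0,0,-80]},{"hand":0.35,"travel":[-54,10,7],"angular":[0,0,-88]},{"hand":0.35,"travel":[-58,10.8,10],"angular":[0,0,-96]},{"hand":0.35,"travel":[-62.6,10.8,14],"angular":[0,0,-106]},{"hand":0.35,"travel":[-62.6,10.8,14],"angular":[0,0,-106]},{"hand":0.35,"travel":[-62.6,10.8,14],"angular":[0,0,-106]},{"hand":0.35,"travel":[-62.6,10.8,14],"angular":[0,0,-106]}]'
python3 - <<'E'
from h import *
im=shot("wrist","w10.png",sc=1.3)
for t in "chest_drawer0_handle drawer_mid spoon_home fork_home".split():
    print(t,[(np.round(d["at"]).astype(int).tolist(),round(d["confidence"],2)) for d in ctrl.spot_point("wrist",t)][:6])
want([[498,310,42]],0.28)
E
```

```text
clock: 23.0
eef_pos: [498.6, 309.3, 180.4]
tool_rot: [-3.14, 0.002, 0.28]
force: [-0.3, -0.8, 0.1]
width: 29.6
chest_drawer0_handle [([499, 314, 58], 0.82)]
drawer_mid []
spoon_home []
fork_home []
now [499.9 308.2 181.9] [-3.14e+00 -1.00e-03  2.77e-01] w 30.0 t 23.2 F [-0.2  0.4 -0.1] j [-0.24  0.65 -0.57  1.74  0.44  0.88 -0.73]
 travel [-0.15, -0.21, 13.99] angular [-0.1, -0.1, -0.2]
```

View pics/w10.png

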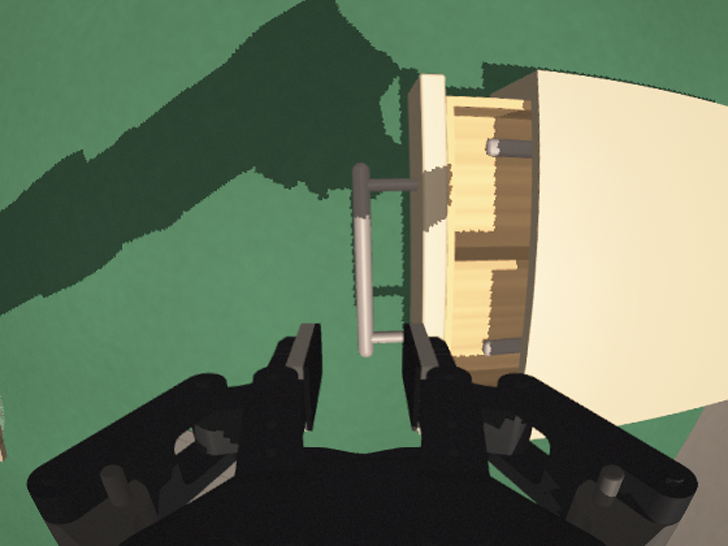

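Run:
```python
from h import *
im=ctrl.get_image("wrist")
f=lambda x,y,z:fatz(im,x/1.3,y/1.3,z)[:2]
a,b=f(361,170,58),f(367,350,58);print(a,b,(a+b)/2,np.hypot(*(a-b)),np.arctan2(*(a-b)[::-1])-np.pi/2)
a,b=f(433,76,84),f(433,360,84);print(a,b,np.arctan2(*(a-b)[::-1])-np.pi/2)
want([[498,310,42]],0.28)
```

```text
[481.99578452 366.4919523 ] [518.898029   251.62207675] [500.44690676 309.05701453] 120.65182947898055 0.3108387658245182
[505.78172067 430.63803513] [557.45799898 267.32156383] 0.30645033918288656
now [499.7 308.3 181.8] [-3.14e+00 -1.00e-03  2.77e-01] w 29.7 t 23.3 F [-0.2  0.4 -0.1] j [-0.24  0.65 -0.57  1.74  0.44  0.88 -0.73]
 travel [-0.14, -0.18, 13.98] angular [-0.1, -0.1, -0.2]
```

```bash
python3 -m creep '[{"hand":0.35,"travel":[0,0,4],"angular":[0,0,-0.8]},{"hand":0.35,"travel":[0,0,8],"angular":[0,0,-0.8]},{"hand":0.35,"travel":[0,0,11],"angular":[0,0,-0.8]},{"hand":0.35,"travel":[0,0,13],"angular":[0,0,-0.8]},{"hand":0.35,"travel":[0,0,14],"angular":[0,0,-0.8]},{"hand":0.35,"travel":[0,0,14],"angular":[0,0,-0.8]},{"hand":0.35,"travel":[0,0,14],"angular":[0,0,-0.8]},{"hand":0,"travel":[0,0,14],"angular":[0,0,-0.8]},{"hand":0,"travel":[0,0,14],"angular":[0,0,-0.8]},{"hand":0,"travel":[0,0,14],"angular":[0,0,-0.8]},{"hand":0,"travel":[0,0,14],"angular":[0,0,-0.8]},{"hand":0,"travel":[0,0,14],"angular":[0,0,-0.8]}]'
```

```text
clock: 24.5
eef_pos: [500.4, 308.9, 42.8]
tool_rot: [-3.14, -0.003, 0.291]
force: [0.3, -1.3, 6.3]
width: 8.9
```

```bash
python3 -m creep '[{"hand":0,"travel":[-1.5,0,0],"angular":[0,0,0]},{"hand":0,"travel":[-3,0,0],"angular":[0,0,0]},{"hand":0,"travel":[-4.5,0,0],"angular":[0,0,0]},{"hand":0,"travel":[-6,0,0],"angular":[0,0,0]},{"hand":0,"travel":[-7.5,0,0],"angular":[0,0,0]},{"hand":0,"travel":[-9,0,0],"angular":[0,0,0]},{"hand":0,"travel":[-10.5,0,0],"angular":[0,0,0]},{"hand":0,"travel":[-12,0,0],"angular":[0,0,0]},{"hand":0,"travel":[-12,0,0],"angular":[0,0,0]},{"hand":0,"travel":[-12,0,0],"angular":[0,0,0]}]'
python3 -m creep '[{"hand":0,"travel":[-0.5,0,0],"angular":[0,0,0]},{"hand":0,"travel":[-0.8,0,0],"angular":[0,0,0]},{"hand":0,"travel":[-0.8,0,0],"angular":[0,0,0]}]'
python3 - <<'E'
from h import *
im=shot("wrist","w11.png",sc=1.3)
want([[380,275,42]],0.29)
im=ctrl.get_image("top")
for t in "chest_drawer0_handle drawer_mid spoon_home fork_home".split():
    print(t,[(np.round(d["at"]).astype(int).tolist(),round(d["confidence"],2)) for d in ctrl.spot_point("top",t)][:6])
E
```

```text
clock: 25.5
eef_pos: [385.3, 272.3, 42.8]
tool_rot: [3.14, -0.002, 0.291]
force: [0.4, -5.7, 7.1]
width: 8.2
clock: 25.8
eef_pos: [377.1, 269.6, 42.8]
tool_rot: [3.139, -0.001, 0.291]
force: [-0.5, -3.7, 3.0]
width: 8.7
now [377.1 269.6  42.8] [ 3.139e+00 -1.000e-03  2.910e-01] w 8.4 t 25.9 F [ 0.2 -2.4  4.5] j [-0.46  0.72 -0.33  2.16  0.67  0.35 -1.06]
 travel [0.43, -0.44, 0.08] angular [0.2, -0.0, 0.1]
chest_drawer0_handle [([406, -330, 4], 0.61)]
drawer_mid [([519, 318, 26], 0.97), ([610, -315, 47], 0.3)]
spoon_home [([511, 398, 24], 0.75), ([612, -244, 46], 0.73)]
fork_home [([561, 251, 21], 0.46), ([608, -180, 43], 0.29)]
```

```bash
python3 -m creep '[{"hand":0,"travel":[-0.4,0,0],"angular":[0,0,0]},{"hand":0,"travel":[-0.7,0,0],"angular":[0,0,0]},{"hand":0,"travel":[-0.7,0,0],"angular":[0,0,0]}]'
python3 -m creep '[{"hand":0,"travel":[-0.4,0,0],"angular":[0,0,0]},{"hand":0,"travel":[-0.6,0,0],"angular":[0,0,0]},{"hand":0,"travel":[-0.6,0,0],"angular":[0,0,0]}]'
```

```text
clock: 26.4
eef_pos: [370.3, 267.4, 42.8]
tool_rot: [3.139, -0.001, 0.291]
force: [-0.5, -3.8, 3.6]
width: 8.5
clock: 26.7
eef_pos: [368.1, 266.8, 42.9]
tool_rot: [3.14, -0.006, 0.29]
force: [10.2, -1.3, -6.1]
width: 8.5
```

View pics/w11.png

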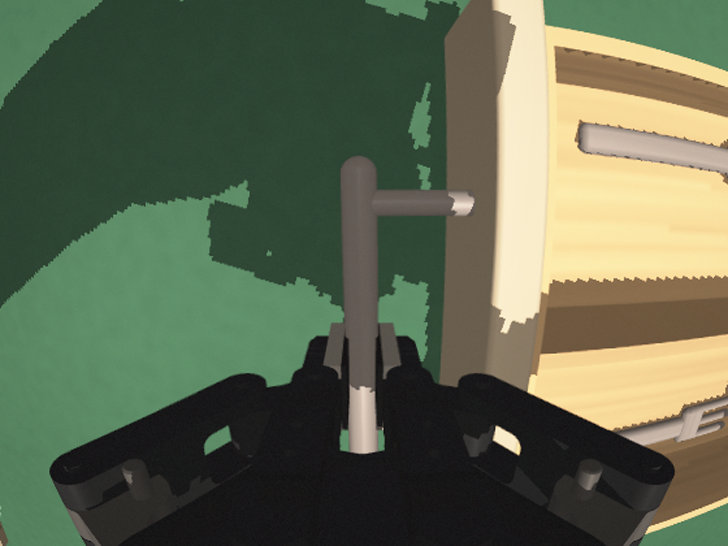

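```bash
python3 -m creep '[{"hand":0.3,"travel":[0.1,0,0],"angular":[0,0,0]},{"hand":0.35,"travel":[0.1,0,0],"angular":[0,0,0]},{"hand":0.35,"travel":[0.1,0,0],"angular":[0,0,0]},{"hand":0.35,"travel":[0.1,0,0],"angular":[0,0,0]},{"hand":0.35,"travel":[0.1,0,-4],"angular":[0,0,0]},{"hand":0.35,"travel":[0.1,0,-9],"angular":[0,0,0]},{"hand":0.35,"travel":[0.1,0,-14],"angular":[0,0,0]},{"hand":0.35,"travel":[0.1,0,-19],"angular":[0,0,0]},{"hand":0.35,"travel":[0.1,0,-24],"angular":[0,0,0]},{"hand":0.35,"travel":[0.1,0,-28],"angular":[0,0,0]},{"hand":0.35,"travel":[0.1,0,-28],"angular":[0,0,0]},{"hand":0.35,"travel":[0.1,0,-28],"angular":[0,0,0]}]'
cat >> h.py <<'E'
def axis(cam,thing,z=4,n=6):
    """mask PCA on the plane z: centre of length, yaw of head direction, length, width profile"""
    im=ctrl.get_image(cam); P=fatz if cam=="wrist" else atz; out=[]
    pts=[(d["at"],d["confidence"]) for d in ctrl.spot_point(cam,thing)]
    for d in ctrl.regions_of(cam,thing)[:n]:
        v,u=np.nonzero(d["region"])
        if len(u)<25: continue
        q=np.array([P(im,a,b,z)[:2] for a,b in zip(u,v)]); m=q.mean(0); w,V=np.linalg.eigh(np.cov((q-m).T)); e=V[:,1]
        t=(q-m)@e; s=(q-m)@V[:,0]; lo,hi=np.percentile(t,[.5,99.5]); 
        wl=np.ptp(s[t<lo+45]);wh=np.ptp(s[t>hi-45])
        if wl>wh: e=-e; t=-t; lo,hi=-hi,-lo
        o=m+e*((lo+hi)/2+5)   # origin: 75 behind, 65 ahead
        print(thing,"conf",round(d["confidence"],2),"org",np.round(o,1),"head yaw",round(float(np.arctan2(e[1],e[0])),3),"len",round(hi-lo),"w",round(min(wl,wh)),round(max(wl,wh)))
    print(thing,"spots",[(np.round(a).astype(int).tolist(),round(c,2)) for a,c in pts][:5])
E
python3 - <<'E'
from h import *
for t in("spoon1","fork1","spoon_home","fork_home"): axis("wrist",t,24)
for t in("spoon1","fork1"): axis("top",t,4)
want([[430,-140,330],[380,-230,330]],-1.571)
E
```

```text
clock: 27.9
eef_pos: [367.1, 266.9, 323.4]
tool_rot: [3.14, -0.008, 0.29]
force: [0.3, 0.2, -0.2]
width: 30.0
spoon1 spots []
fork1 conf 0.72 org [503.3 307.8] head yaw 0.177 len 287 w 204 242
fork1 spots []
spoon_home spots [([503, 391, 26], 0.74), ([552, 248, 22], 0.48)]
fork_home conf 0.8 org [547.  245.4] head yaw 0.332 len 130 w 14 22
fork_home spots [([551, 251, 21], 0.84)]
spoon1 conf 0.61 org [ 634.2 -117.4] head yaw 2.639 len 79 w 41 48
spoon1 conf 0.56 org [451.1 -98.6] head yaw 2.991 len 132 w 13 29
spoon1 conf 0.45 org [ 450.2 -237.9] head yaw 0.03 len 133 w 11 27
spoon1 spots [([451, -233, -2], 0.78), ([454, -95, -2], 0.46)]
fork1 conf 0.67 org [532.3 403.2] head yaw 0.331 len 75 w 28 32
fork1 conf 0.59 org [ 445.3 -176.7] head yaw 2.945 len 116 w 14 19
fork1 conf 0.53 org [ 405.5 -331.1] head yaw 0.102 len 131 w 14 18
fork1 spots [([443, -174, 0], 0.71), ([409, -327, 2], 0.47)]
now [367.3 266.9 322.9] [ 3.14  -0.006  0.29 ] w 29.9 t 28.8 F [-0.1 -0.1 -0.1] j [-0.13  0.3  -0.73  1.89  0.23  1.03 -0.67]
 travel [-5.6, 40.79, -0.68] angular [0.3, -0.3, -73.4]
 travel [-12.96, 47.99, -0.72] angular [0.3, -0.3, -73.4]
```

```bash
python3 -c "
from h import *
want([[440,60,340],[490,-190,350]],1.571)"
```

```text
now [367.3 266.9 322.9] [ 3.14  -0.006  0.29 ] w 29.9 t 28.8 F [-0.1 -0.1 -0.1] j [-0.13  0.3  -0.73  1.89  0.23  1.03 -0.67]
 travel [1.07, 21.91, -1.67] angular [0.3, -0.3, -73.4]
 travel [-1.27, 47.3, -2.64] angular [0.3, -0.3, -73.4]
```

```bash
python3 -m creep '[{"hand":0.35,"travel":[0.3,5,-0.5],"angular":[0,0,-8]},{"hand":0.35,"travel":[0.6,10,-1],"angular":[0,0,-16]},{"hand":0.35,"travel":[0.9,15,-1.5],"angular":[0,0,-24]},{"hand":0.35,"travel":[1.1,20,-1.7],"angular":[0,0,-32]},{"hand":0.35,"travel":[1,25,-2],"angular":[0,0,-40]},{"hand":0.35,"travel":[0.5,30,-2],"angular":[0,0,-48]},{"hand":0.35,"travel":[0,35,-2.2],"angular":[0,0,-56]},{"hand":0.35,"travel":[-0.5,40,-2.5],"angular":[0,0,-64]},{"hand":0.35,"travel":[-1,45,-2.6],"angular":[0,0,-72]},{"hand":0.35,"travel":[-1.3,47.3,-2.6],"angular":[0.3,-0.3,-73.4]},{"hand":0.35,"travel":[-1.3,47.3,-2.6],"angular":[0.3,-0.3,-73.4]},{"hand":0.35,"travel":[-1.3,47.3,-2.6],"angular":[0.3,-0.3,-73.4]},{"hand":0.35,"travel":[-1.3,47.3,-2.6],"angular":[0.3,-0.3,-73.4]}]'
python3 - <<'E'
from h import *
for t in("spoon1","fork1"): axis("wrist",t,4)
shot("wrist","w12.png",sc=1.3)
for t in("spoon1","fork1"): axis("scene",t,4)
want([[453,-97,100],[453,-97,3]],2.99+1.571)
E
```

```text
clock: 30.1
eef_pos: [489.5, -190.2, 349.2]
tool_rot: [-3.141, -0.001, 1.569]
force: [0.3, 0.4, 0.1]
width: 30.3
spoon1 conf 0.81 org [452.9 -98.7] head yaw 3.012 len 135 w 15 31
spoon1 conf 0.72 org [ 453.2 -236.2] head yaw 0.029 len 135 w 14 32
spoon1 spots [([459, -101, -2], 0.77), ([452, -235, -4], 0.64)]
fork1 conf 0.77 org [ 440.3 -174.2] head yaw 2.973 len 133 w 14 25
fork1 conf 0.59 org [ 408.8 -329. ] head yaw 0.111 len 137 w 14 25
fork1 spots [([406, -332, 4], 0.89), ([442, -172, -2], 0.69)]
spoon1 conf 0.65 org [ 453.4 -234.6] head yaw 0.036 len 129 w 14 27
spoon1 conf 0.21 org [543.7 -78.2] head yaw 2.122 len 184 w 30 32
spoon1 spots [([456, -100, 3], 0.76), ([450, -236, -1], 0.74), ([605, -178, 248], 0.56)]
fork1 conf 0.76 org [ 406.4 -329.8] head yaw 0.102 len 126 w 15 24
fork1 conf 0.49 org [ 443.4 -174.6] head yaw 2.949 len 111 w 10 24
fork1 spots [([410, -330, 0], 0.71), ([440, -173, -1], 0.7), ([609, -312, 247], 0.7), ([607, -108, 44], 0.61), ([612, -389, 43], 0.46)]
now [ 489.7 -190.   349.5] [-3.141e+00  1.000e-03  1.571e+00] w 29.8 t 30.8 F [ 0.4 -0.5 -0.2] j [ 0.9   0.43 -0.86  1.68  0.35  1.2   1.53]
 travel [9.32, -3.66, 24.95] angular [-0.0, 0.0, 8.7]
 travel [9.32, -3.65, 34.65] angular [-0.0, 0.0, 8.7]
```

View pics/w12.png

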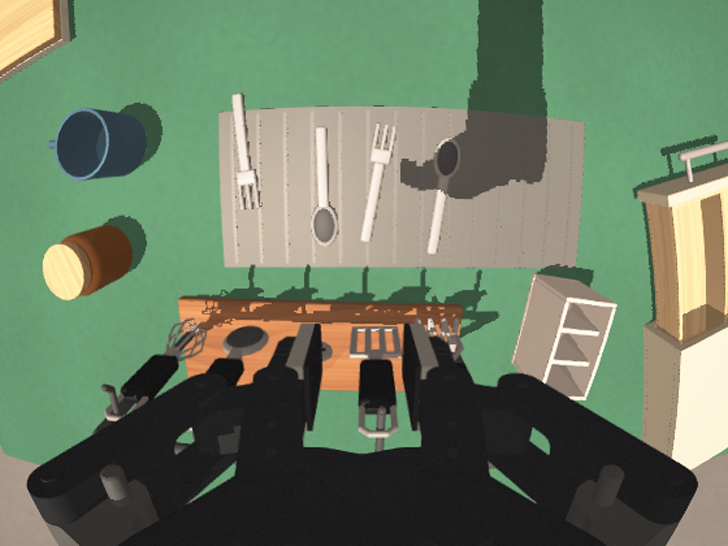

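```bash
python3 -m creep '[{"hand":0.35,"travel":[5,-2,5],"angular":[0,0,4]},{"hand":0.35,"travel":[9,-3.7,10],"angular":[0,0,7.5]},{"hand":0.35,"travel":[9.2,-3.7,15],"angular":[0,0,7.5]},{"hand":0.35,"travel":[9.2,-3.7,20],"angular":[0,0,7.5]},{"hand":0.35,"travel":[9.2,-3.7,25],"angular":[0,0,7.5]},{"hand":0.35,"travel":[9.2,-3.7,29],"angular":[0,0,7.5]},{"hand":0.35,"travel":[9.2,-3.7,32],"angular":[0,0,7.5]},{"hand":0.35,"travel":[9.2,-3.7,33.5],"angular":[0,0,7.5]},{"hand":0.35,"travel":[9.2,-3.7,34],"angular":[0,0,7.5]},{"hand":0.35,"travel":[9.2,-3.7,34],"angular":[0,0,7.5]},{"hand":0.35,"travel":[9.2,-3.7,34],"angular":[0,0,7.5]}]'
python3 - <<'E'
from h import *
want([453,-98.5,2],1.44)
for t in("spoon1",): axis("wrist",t,4)
E
```

```text
clock: 31.85
eef_pos: [453.6, -98.3, 10.6]
tool_rot: [3.14, 0.001, 1.44]
force: [1.3, -0.5, 0.3]
width: 29.9
now [453.6 -98.3  10.6] [3.14e+00 1.00e-03 1.44e+00] w 29.9 t 31.9 F [ 1.3 -0.5  0.3] j [ 0.39  0.8  -0.35  2.17  0.9   0.32  0.7 ]
 travel [-0.03, -0.06, 0.86] angular [0.1, 0.0, -0.0]
spoon1 conf 0.66 org [ 440.4 -234.8] head yaw 0.001 len 112 w 17 30
spoon1 spots [([453, -236, -3], 0.77), ([456, -101, 0], 0.6)]
```

```bash
python3 -m creep '[{"hand":0.35,"travel":[0,0,0.5],"angular":[0,0,0]},{"hand":0.35,"travel":[0,0,0.8],"angular":[0,0,0]},{"hand":0.35,"travel":[0,0,0.85],"angular":[0,0,0]},{"hand":0.2,"travel":[0,0,0.85],"angular":[0,0,0]},{"hand":0,"travel":[0,0,0.85],"angular":[0,0,0]},{"hand":0,"travel":[0,0,0.85],"angular":[0,0,0]},{"hand":0,"travel":[0,0,0.85],"angular":[0,0,0]},{"hand":0,"travel":[0,0,0.85],"angular":[0,0,0]}]'
python3 -m creep '[{"hand":0,"travel":[0,0,-3],"angular":[0,0,0]},{"hand":0,"travel":[0,0,-7],"angular":[0,0,0]},{"hand":0,"travel":[0,0,-12],"angular":[0,0,0]},{"hand":0,"travel":[0,0,-17],"angular":[0,0,0]},{"hand":0,"travel":[0,0,-17],"angular":[0,0,0]},{"hand":0,"travel":[0,0,-17],"angular":[0,0,0]}]'
python3 - <<'E'
from h import *
mid=np.array([504,307.6]);ex=np.array([.957,.287]);ey=np.array([-.287,.957])
p=mid+3*ex+28*ey; print(p)
want([[480,60,172],[*p,172],[*p,28]],0.29+1.571)
axis("wrist","spoon1",165)
E
```

```text
clock: 32.8
eef_pos: [453.5, -98.5, 2.4]
tool_rot: [3.139, 0.001, 1.439]
force: [-0.9, 0.6, 3.5]
width: 10.3
clock: 33.4
eef_pos: [453.4, -99.1, 173.1]
tool_rot: [3.137, 0.002, 1.438]
force: [0.8, 0.3, -1.5]
width: 10.3
[498.835 335.257]
now [453.4 -99.1 173.1] [3.137e+00 2.000e-03 1.438e+00] w 10.3 t 33.4 F [ 0.8  0.3 -1.5] j [ 0.66  0.54 -0.73  2.07  0.56  0.72  1.01]
 travel [16.12, 0.53, 0.08] angular [0.2, 0.1, -24.2]
 travel [43.66, -1.25, 0.03] angular [0.2, 0.1, -24.2]
 travel [43.68, -1.31, 14.43] angular [0.2, 0.1, -24.2]
spoon1 conf 0.98 org [ 421.4 -160.3] head yaw 0.027 len 65 w 9 15
spoon1 conf 0.83 org [442.8 -99.2] head yaw 3.01 len 118 w 14 34
spoon1 spots [([451, -237, -5], 0.96), ([459, -102, 171], 0.79)]
```

```bash
cat >> h.py <<'E'
ex=np.array([np.cos(.29),np.sin(.29)]);ey=np.array([-ex[1],ex[0]])
def slot(lat,lon=3): return 575*ex+154.8*ey+lon*ex+lat*ey
E
python3 -m creep '[{"hand":0,"travel":[5,0.3,0],"angular":[0,0,-8]},{"hand":0,"travel":[10,0.5,0],"angular":[0,0,-16]},{"hand":0,"travel":[15,0.5,0],"angular":[0,0,-24]},{"hand":0,"travel":[20,0.3,0],"angular":[0,0,-24.2]},{"hand":0,"travel":[25,0,0],"angular":[0,0,-24.2]},{"hand":0,"travel":[30,-0.5,0],"angular":[0,0,-24.2]},{"hand":0,"travel":[35,-0.8,0],"angular":[0,0,-24.2]},{"hand":0,"travel":[40,-1,0],"angular":[0,0,-24.2]},{"hand":0,"travel":[44,-1.3,0],"angular":[0,0,-24.2]},{"hand":0,"travel":[44,-1.3,0],"angular":[0,0,-24.2]},{"hand":0,"travel":[44,-1.3,0],"angular":[0,0,-24.2]},{"hand":0,"travel":[44,-1.3,0],"angular":[0,0,-24.2]}]'
python3 - <<'E'
from h import *
for t in("drawer_mid","chest_drawer0_handle","spoon_home","fork_home"):
  for c in("wrist","top"):
    ctrl.get_image(c)
    for d in ctrl.spot_point(c,t)[:2]:
        p=np.array(d["at"]); print(c,t,np.round(p),round(d["confidence"],2),"lon",round(p[:2]@ex-575),"lat",round(p[:2]@ey-154.8))
want([[*slot(28),172],[*slot(28),28]],0.29+1.571)
E
```

```text
clock: 34.75
eef_pos: [496.3, 337.5, 169.0]
tool_rot: [-3.138, 0.003, 1.861]
force: [0.1, -0.3, -0.4]
width: 10.8
wrist drawer_mid [509. 316.  24.] 0.77 lon 3 lat 2
top drawer_mid [511. 314.  27.] 0.67 lon 4 lat 0
top drawer_mid [ 613. -245.   47.] 0.37 lon -58 lat -564
wrist chest_drawer0_handle [368. 271.  56.] 0.86 lon -145 lat -1
top chest_drawer0_handle [369. 269.  56.] 0.83 lon -144 lat -3
wrist spoon_home [504. 390.  27.] 0.88 lon 19 lat 75
top spoon_home [502. 399.  23.] 0.41 lon 20 lat 84
wrist fork_home [554. 250.  20.] 0.7 lon 27 lat -73
top fork_home [ 608. -315.   50.] 0.61 lon -82 lat -630
now [496.7 339.4 170.7] [-3.141  0.     1.861] w 10.3 t 35.5 F [-0.6 -0.5 -0.4] j [-0.19  0.74 -0.77  1.7   0.61  0.96  0.66]
 travel [-0.04, 0.5, -0.13] angular [-0.1, 0.0, 0.0]
 travel [-0.03, 0.51, 14.27] angular [-0.1, 0.0, 0.0]
```

```bash
python3 -m creep '[{"hand":0,"travel":[0,0.5,4],"angular":[0,0,0]},{"hand":0,"travel":[0,0.5,8],"angular":[0,0,0]},{"hand":0,"travel":[0,0.5,11],"angular":[0,0,0]},{"hand":0,"travel":[0,0.5,13],"angular":[0,0,0]},{"hand":0,"travel":[0,0.5,14],"angular":[0,0,0]},{"hand":0,"travel":[0,0.5,14.4],"angular":[0,0,0]},{"hand":0,"travel":[0,0.5,14.4],"angular":[0,0,0]},{"hand":0,"travel":[0,0.5,14.4],"angular":[0,0,0]}]'
python3 -m creep '[{"hand":0.16,"travel":[0,0,0],"angular":[0,0,0]},{"hand":0.2,"travel":[0,0,0],"angular":[0,0,0]},{"hand":0.22,"travel":[0,0,0],"angular":[0,0,0]},{"hand":0.22,"travel":[0,0,0],"angular":[0,0,0]},{"hand":0.22,"travel":[0,0,-1],"angular":[0,0,0]},{"hand":0.22,"travel":[0,0,-3],"angular":[0,0,0]},{"hand":0.22,"travel":[0,0,-7],"angular":[0,0,0]},{"hand":0.22,"travel":[0,0,-11],"angular":[0,0,0]},{"hand":0.3,"travel":[0,0,-15],"angular":[0,0,0]},{"hand":0.35,"travel":[0,0,-15],"angular":[0,0,0]},{"hand":0.35,"travel":[0,0,-15],"angular":[0,0,0]}]'
python3 - <<'E'
from h import *
axis("wrist","spoon1",26);axis("wrist","fork1",26);axis("top","spoon1",4);axis("top","fork1",4)
want([[440.3,-174,172],[441,-174,2]],2.973-1.571)
E
```

```text
clock: 36.35
eef_pos: [502.0, 341.4, 27.7]
tool_rot: [3.141, -0.001, 1.861]
force: [-0.4, -0.4, -0.9]
width: 10.7
clock: 37.45
eef_pos: [502.3, 341.0, 179.0]
tool_rot: [3.139, -0.0, 1.861]
force: [-0.6, -0.6, -0.6]
width: 30.0
spoon1 conf 0.67 org [500.8 340. ] head yaw -2.847 len 136 w 12 30
spoon1 conf 0.6 org [478.5 301.9] head yaw 2.407 len 307 w 141 155
spoon1 spots [([505, 338, 18], 0.65)]
fork1 spots []
spoon1 conf 0.69 org [ 646.3 -277.9] head yaw 2.397 len 80 w 38 41
spoon1 conf 0.67 org [ 451.5 -237.5] head yaw 0.03 len 136 w 10 27
spoon1 conf 0.54 org [460.1 330.4] head yaw -2.832 len 41 w 25 25
spoon1 conf 0.42 org [ 642.9 -434.2] head yaw 2.176 len 100 w 25 27
spoon1 conf 0.41 org [ 638.5 -354.2] head yaw 2.252 len 93 w 30 30
spoon1 spots [([608, -317, 45], 0.58), ([452, -236, 1], 0.5), ([500, 342, 22], 0.43)]
fork1 conf 0.63 org [ 437.3 -175.4] head yaw 2.969 len 128 w 13 23
fork1 conf 0.55 org [ 401.7 -331.3] head yaw 0.121 len 111 w 12 21
fork1 spots [([408, -329, 2], 0.49), ([444, -173, 0], 0.44)]
now [501.8 341.4 177.5] [ 3.141e+00 -1.000e-03  1.862e+00] w 29.7 t 38.0 F [-0.1 -0.1  0.5] j [-0.18  0.74 -0.78  1.69  0.61  0.97  0.68]
 travel [-47.61, -20.67, 0.52] angular [0.0, -0.0, 26.3]
 travel [-47.64, -20.61, 17.52] angular [0.0, -0.0, 26.3]
```

```bash
python3 -m creep '[{"hand":0.35,"travel":[-5,-2,0],"angular":[0,0,5]},{"hand":0.35,"travel":[-10,-4,0],"angular":[0,0,10]},{"hand":0.35,"travel":[-14.5,-6,0],"angular":[0,0,15]},{"hand":0.35,"travel":[-19,-8,0],"angular":[0,0,20]},{"hand":0.35,"travel":[-23.5,-10,0],"angular":[0,0,26.3]},{"hand":0.35,"travel":[-28,-12,0],"angular":[0,0,26.3]},{"hand":0.35,"travel":[-32.5,-14,0],"angular":[0,0,26.3]},{"hand":0.35,"travel":[-37,-16,0],"angular":[0,0,26.3]},{"hand":0.35,"travel":[-41.5,-18,0],"angular":[0,0,26.3]},{"hand":0.35,"travel":[-46,-20,1],"angular":[0,0,26.3]},{"hand":0.35,"travel":[-47.6,-20.6,4],"angular":[0,0,26.3]},{"hand":0.35,"travel":[-47.6,-20.6,8],"angular":[0,0,26.3]},{"hand":0.35,"travel":[-47.6,-20.6,12],"angular":[0,0,26.3]},{"hand":0.35,"travel":[-47.6,-20.6,14],"angular":[0,0,26.3]},{"hand":0.35,"travel":[-47.6,-20.6,15],"angular":[0,0,26.3]},{"hand":0.35,"travel":[-47.6,-20.6,15],"angular":[0,0,26.3]}]'
python3 - <<'E'
from h import *
axis("wrist","fork1",4)
want([440.5,-174,2],1.402)
E
```

```text
clock: 39.65
eef_pos: [440.7, -173.2, 26.5]
tool_rot: [-3.14, -0.001, 1.403]
force: [-0.7, 0.6, 0.5]
width: 29.7
fork1 conf 0.78 org [ 408.3 -327.2] head yaw 0.111 len 136 w 17 26
fork1 conf 0.77 org [ 435.3 -173.8] head yaw 2.965 len 131 w 14 24
fork1 spots [([441, -170, -1], 0.88), ([409, -325, 1], 0.85)]
now [ 441.9 -173.7   28.2] [ 3.139e+00 -1.000e-03  1.403e+00] w 29.9 t 39.8 F [0.4 0.4 0.1] j [ 0.61  0.78 -0.44  2.14  0.86  0.4   0.87]
 travel [-0.06, -0.14, 2.62] angular [0.1, -0.0, 0.0]
```

```bash
python3 -m creep '[{"hand":0.35,"travel":[0,-0.1,1.5],"angular":[0,0,0]},{"hand":0.35,"travel":[0,-0.1,2.4],"angular":[0,0,0]},{"hand":0.35,"travel":[0,-0.1,2.6],"angular":[0,0,0]},{"hand":0.35,"travel":[0,-0.1,2.6],"angular":[0,0,0]},{"hand":0.2,"travel":[0,-0.1,2.6],"angular":[0,0,0]},{"hand":0,"travel":[0,-0.1,2.6],"angular":[0,0,0]},{"hand":0,"travel":[0,-0.1,2.6],"angular":[0,0,0]},{"hand":0,"travel":[0,-0.1,2.6],"angular":[0,0,0]},{"hand":0,"travel":[0,-0.1,2.6],"angular":[0,0,0]}]'
python3 -m creep '[{"hand":0,"travel":[0,0,-3],"angular":[0,0,0]},{"hand":0,"travel":[0,0,-7],"angular":[0,0,0]},{"hand":0,"travel":[0,0,-12],"angular":[0,0,0]},{"hand":0,"travel":[0,0,-17],"angular":[0,0,0]},{"hand":0,"travel":[0,0,-17],"angular":[0,0,0]},{"hand":0,"travel":[0,0,-17],"angular":[0,0,0]}]'
python3 - <<'E'
from h import *
want([[*slot(-28),172],[*slot(-28),26]],0.29+1.571)
E
```

```text
clock: 40.7
eef_pos: [441.3, -173.6, 2.9]
tool_rot: [3.138, -0.0, 1.403]
force: [-0.5, 0.9, 5.9]
width: 10.3
clock: 41.3
eef_pos: [441.0, -174.3, 173.9]
tool_rot: [3.136, 0.001, 1.402]
force: [0.1, 0.3, -0.4]
width: 9.9
now [ 441.  -174.3  173.9] [3.136e+00 1.000e-03 1.402e+00] w 9.9 t 41.3 F [ 0.1  0.3 -0.4] j [ 0.83  0.56 -0.74  2.05  0.56  0.74  1.13]
 travel [46.74, -0.22, 0.14] angular [0.3, 0.1, -26.3]
 travel [46.75, -0.3, 14.74] angular [0.3, 0.1, -26.3]
```

```bash
python3 -m creep '[{"hand":0,"travel":[5,0,0],"angular":[0,0,-8]},{"hand":0,"travel":[10,0,0],"angular":[0,0,-16]},{"hand":0,"travel":[15,0,0],"angular":[0,0,-24]},{"hand":0,"travel":[20,0,0],"angular":[0,0,-26.3]},{"hand":0,"travel":[25,0,0],"angular":[0,0,-26.3]},{"hand":0,"travel":[30,0,0],"angular":[0,0,-26.3]},{"hand":0,"travel":[35,-0.2,0],"angular":[0,0,-26.3]},{"hand":0,"travel":[40,-0.2,0],"angular":[0,0,-26.3]},{"hand":0,"travel":[45,-0.2,0],"angular":[0,0,-26.3]},{"hand":0,"travel":[46.8,-0.2,0],"angular":[0,0,-26.3]},{"hand":0,"travel":[46.8,-0.3,0],"angular":[0.3,0.1,-26.3]},{"hand":0,"travel":[46.8,-0.3,3],"angular":[0.3,0.1,-26.3]},{"hand":0,"travel":[46.8,-0.3,6],"angular":[0.3,0.1,-26.3]},{"hand":0,"travel":[46.8,-0.3,8],"angular":[0.3,0.1,-26.3]},{"hand":0,"travel":[46.8,-0.3,8],"angular":[0.3,0.1,-26.3]},{"hand":0,"travel":[46.8,-0.3,8],"angular":[0.3,0.1,-26.3]}]'
python3 - <<'E'
from h import *
want([[*slot(-28),26]],0.29+1.571)
E
```

```text
clock: 42.9
eef_pos: [516.8, 286.0, 92.7]
tool_rot: [-3.139, 0.002, 1.86]
force: [-0.1, 0.3, -0.6]
width: 10.3
now [516.8 286.   92.7] [-3.139e+00  2.000e-03  1.860e+00] w 10.3 t 42.9 F [-0.1  0.3 -0.6] j [-0.13  0.83 -0.71  1.79  0.73  0.81  0.66]
 travel [0.07, 0.11, 6.67] angular [-0.1, 0.1, -0.1]
```

```bash
python3 -m creep '[{"hand":0,"travel":[0.1,0.1,3],"angular":[0,0,0]},{"hand":0,"travel":[0.1,0.1,5],"angular":[0,0,0]},{"hand":0,"travel":[0.1,0.1,6],"angular":[0,0,0]},{"hand":0,"travel":[0.1,0.1,6.6],"angular":[0,0,0]},{"hand":0,"travel":[0.1,0.1,6.6],"angular":[0,0,0]},{"hand":0,"travel":[0.1,0.1,6.6],"angular":[0,0,0]}]'
python3 -m creep '[{"hand":0.16,"travel":[0,0,0],"angular":[0,0,0]},{"hand":0.2,"travel":[0,0,0],"angular":[0,0,0]},{"hand":0.22,"travel":[0,0,0],"angular":[0,0,0]},{"hand":0.22,"travel":[0,0,0],"angular":[0,0,0]},{"hand":0.22,"travel":[0,0,-1],"angular":[0,0,0]},{"hand":0.22,"travel":[0,0,-3],"angular":[0,0,0]},{"hand":0.22,"travel":[0,0,-7],"angular":[0,0,0]},{"hand":0.22,"travel":[0,0,-11],"angular":[0,0,0]},{"hand":0.3,"travel":[0,0,-15],"angular":[0,0,0]},{"hand":0.35,"travel":[0,0,-15],"angular":[0,0,0]},{"hand":0.35,"travel":[0,0,-15],"angular":[0,0,0]}]'
python3 - <<'E'
from h import *
axis("wrist","fork1",26);axis("top","spoon1",4);axis("top","fork1",4)
want([[453,-236,170],[453,-236,2]],.03+1.571)
E
```

```text
clock: 43.5
eef_pos: [517.9, 287.6, 27.7]
tool_rot: [-3.141, 0.001, 1.86]
force: [-0.5, 0.8, -0.9]
width: 10.1
clock: 44.6
eef_pos: [518.3, 288.0, 179.0]
tool_rot: [3.141, 0.001, 1.86]
force: [-0.2, -0.1, -1.5]
width: 29.5
fork1 conf 0.75 org [515.8 286.5] head yaw -2.859 len 136 w 12 24
fork1 spots [([517, 291, 18], 0.78)]
spoon1 conf 0.67 org [ 453.3 -237.4] head yaw 0.037 len 133 w 11 34
spoon1 conf 0.47 org [478.8 336. ] head yaw -2.834 len 85 w 21 35
spoon1 spots [([501, 341, 23], 0.65), ([454, -232, -1], 0.54)]
fork1 conf 0.66 org [ 393.7 -332.2] head yaw 0.117 len 108 w 13 21
fork1 spots [([408, -327, 3], 0.6), ([522, 285, 22], 0.42), ([607, -107, 44], 0.24)]
now [517.7 287.7 177.1] [-3.139e+00  1.000e-03  1.860e+00] w 30.0 t 45.0 F [ 0.5 -0.8  1. ] j [-0.08  0.73 -0.8   1.72  0.62  0.96  0.74]
 travel [-48.35, -21.14, 0.8] angular [-0.1, 0.1, 14.8]
 travel [-48.33, -21.1, 17.6] angular [-0.1, 0.1, 14.8]
```

```bash
python3 -m creep '[{"hand":0.35,"travel":[-5,-2,0],"angular":[0,0,5]},{"hand":0.35,"travel":[-10,-4,0],"angular":[0,0,10]},{"hand":0.35,"travel":[-14.5,-6,0],"angular":[0,0,14.8]},{"hand":0.35,"travel":[-19,-8,0],"angular":[0,0,14.8]},{"hand":0.35,"travel":[-23.5,-10,0],"angular":[0,0,14.8]},{"hand":0.35,"travel":[-28,-12,0],"angular":[0,0,14.8]},{"hand":0.35,"travel":[-32.5,-14,0],"angular":[0,0,14.8]},{"hand":0.35,"travel":[-37,-16,0],"angular":[0,0,14.8]},{"hand":0.35,"travel":[-41.5,-18,0],"angular":[0,0,14.8]},{"hand":0.35,"travel":[-46,-20.5,1],"angular":[0,0,14.8]},{"hand":0.35,"travel":[-48.3,-21.1,4],"angular":[0,0,14.8]},{"hand":0.35,"travel":[-48.3,-21.1,8],"angular":[0,0,14.8]},{"hand":0.35,"travel":[-48.3,-21.1,12],"angular":[0,0,14.8]},{"hand":0.35,"travel":[-48.3,-21.1,14],"angular":[0,0,14.8]},{"hand":0.35,"travel":[-48.3,-21.1,15],"angular":[0,0,14.8]},{"hand":0.35,"travel":[-48.3,-21.1,15],"angular":[0,0,14.8]}]'
python3 - <<'E'
from h import *
axis("wrist","spoon1",4)
want([453,-236,2],1.601)
E
```

```text
clock: 46.65
eef_pos: [452.7, -235.1, 27.1]
tool_rot: [-3.138, 0.001, 1.602]
force: [0.2, -0.0, 0.4]
width: 29.6
spoon1 conf 0.78 org [ 452.2 -236. ] head yaw 0.031 len 135 w 13 31
spoon1 spots [([449, -234, -3], 0.72)]
now [ 454.  -235.7   29.1] [3.141e+00 2.000e-03 1.602e+00] w 29.9 t 46.8 F [0.1 0.2 0.1] j [ 0.79  0.83 -0.56  2.04  0.88  0.53  1.18]
 travel [-0.02, -0.1, 2.71] angular [0.0, 0.1, 0.1]
```

```bash
python3 -m creep '[{"hand":0.35,"travel":[0,-0.1,1.5],"angular":[0,0,0]},{"hand":0.35,"travel":[0,-0.1,2.4],"angular":[0,0,0]},{"hand":0.35,"travel":[0,-0.1,2.7],"angular":[0,0,0]},{"hand":0.35,"travel":[0,-0.1,2.7],"angular":[0,0,0]},{"hand":0.2,"travel":[0,-0.1,2.7],"angular":[0,0,0]},{"hand":0,"travel":[0,-0.1,2.7],"angular":[0,0,0]},{"hand":0,"travel":[0,-0.1,2.7],"angular":[0,0,0]},{"hand":0,"travel":[0,-0.1,2.7],"angular":[0,0,0]},{"hand":0,"travel":[0,-0.1,2.7],"angular":[0,0,0]}]'
python3 -m creep '[{"hand":0,"travel":[0,0,-3],"angular":[0,0,0]},{"hand":0,"travel":[0,0,-7],"angular":[0,0,0]},{"hand":0,"travel":[0,0,-12],"angular":[0,0,0]},{"hand":0,"travel":[0,0,-17],"angular":[0,0,0]},{"hand":0,"travel":[0,0,-17],"angular":[0,0,0]},{"hand":0,"travel":[0,0,-17],"angular":[0,0,0]}]'
python3 - <<'E'
from h import *
want([[*slot(51),172],[*slot(51),26]],0.29+1.571)
E
```

```text
clock: 47.7
eef_pos: [453.4, -235.9, 2.7]
tool_rot: [3.141, 0.003, 1.602]
force: [-0.9, 1.0, 6.4]
width: 10.6
clock: 48.3
eef_pos: [453.4, -236.1, 173.8]
tool_rot: [3.139, 0.004, 1.601]
force: [0.1, 0.3, -0.7]
width: 10.1
now [ 453.4 -236.1  173.8] [3.139 0.004 1.601] w 10.1 t 48.3 F [ 0.1  0.3 -0.7] j [ 0.95  0.62 -0.8   1.95  0.61  0.82  1.41]
 travel [59.71, 5.97, -0.07] angular [0.1, 0.3, -14.9]
 travel [59.77, 5.93, 14.53] angular [0.1, 0.3, -14.9]
```

```bash
python3 -m creep '[{"hand":0,"travel":[5,1,0],"angular":[0,0,-7]},{"hand":0,"travel":[10,1.5,0],"angular":[0,0,-14.9]},{"hand":0,"travel":[15,2,0],"angular":[0,0,-14.9]},{"hand":0,"travel":[20,2.5,0],"angular":[0,0,-14.9]},{"hand":0,"travel":[25,3,0],"angular":[0,0,-14.9]},{"hand":0,"travel":[30,3.5,0],"angular":[0,0,-14.9]},{"hand":0,"travel":[35,4,0],"angular":[0,0,-14.9]},{"hand":0,"travel":[40,4.5,0],"angular":[0,0,-14.9]},{"hand":0,"travel":[45,5,0],"angular":[0,0,-14.9]},{"hand":0,"travel":[50,5.5,0],"angular":[0,0,-14.9]},{"hand":0,"travel":[55,5.8,0],"angular":[0,0,-14.9]},{"hand":0,"travel":[59.5,6,0],"angular":[0,0,-14.9]},{"hand":0,"travel":[59.5,6,0],"angular":[0.1,0.3,-14.9]},{"hand":0,"travel":[59.5,6,3],"angular":[0.1,0.3,-14.9]},{"hand":0,"travel":[59.5,6,6],"angular":[0.1,0.3,-14.9]},{"hand":0,"travel":[59.5,6,8],"angular":[0.1,0.3,-14.9]},{"hand":0,"travel":[59.5,6,8],"angular":[0.1,0.3,-14.9]},{"hand":0,"travel":[59.5,6,8],"angular":[0.1,0.3,-14.9]}]'
python3 - <<'E'
from h import *
want([[*slot(49),31]],0.29+1.571)
E
```

```text
clock: 50.1
eef_pos: [494.8, 359.6, 90.2]
tool_rot: [-3.14, 0.0, 1.862]
force: [-0.0, 1.0, -0.2]
width: 10.4
now [494.8 359.6  90.2] [-3.14   0.     1.862] w 10.4 t 50.1 F [-0.   1.  -0.2] j [-0.26  0.85 -0.71  1.73  0.72  0.84  0.56]
 travel [0.07, 0.11, 5.92] angular [-0.1, 0.0, 0.0]
```

```bash
python3 -m creep '[{"hand":0,"travel":[0.1,0.1,3],"angular":[0,0,0]},{"hand":0,"travel":[0.1,0.1,5],"angular":[0,0,0]},{"hand":0,"travel":[0.1,0.1,5.7],"angular":[0,0,0]},{"hand":0,"travel":[0.1,0.1,5.9],"angular":[0,0,0]},{"hand":0,"travel":[0.1,0.1,5.9],"angular":[0,0,0]}]'
python3 -m creep '[{"hand":0.16,"travel":[0,0,0],"angular":[0,0,0]},{"hand":0.2,"travel":[0,0,0],"angular":[0,0,0]},{"hand":0.22,"travel":[0,0,0],"angular":[0,0,0]},{"hand":0.22,"travel":[0,0,0],"angular":[0,0,0]},{"hand":0.22,"travel":[0,0,-1],"angular":[0,0,0]},{"hand":0.22,"travel":[0,0,-3],"angular":[0,0,0]},{"hand":0.22,"travel":[0,0,-7],"angular":[0,0,0]},{"hand":0.22,"travel":[0,0,-11],"angular":[0,0,0]},{"hand":0.3,"travel":[0,0,-15],"angular":[0,0,0]},{"hand":0.35,"travel":[0,0,-15],"angular":[0,0,0]},{"hand":0.35,"travel":[0,0,-15],"angular":[0,0,0]}]'
python3 - <<'E'
from h import *
axis("wrist","spoon1",26);axis("top","fork1",4);axis("scene","fork1",4)
want([[408,-329,170],[408,-329,2]],.111+1.571)
E
```

```text
clock: 50.6
eef_pos: [496.0, 361.3, 32.5]
tool_rot: [-3.141, -0.0, 1.862]
force: [-0.5, -1.0, -0.6]
width: 10.6
clock: 51.7
eef_pos: [496.5, 361.6, 184.1]
tool_rot: [3.139, -0.001, 1.862]
force: [-0.2, -0.0, -0.9]
width: 29.8
spoon1 conf 0.82 org [502.  340.5] head yaw -2.847 len 137 w 14 32
spoon1 conf 0.6 org [496.1 360.6] head yaw 0.295 len 139 w 15 30
spoon1 spots [([506, 341, 24], 0.7), ([368, 272, 55], 0.28)]
fork1 conf 0.6 org [ 406.9 -330.2] head yaw 0.112 len 122 w 14 22
fork1 spots [([408, -328, 3], 0.49)]
fork1 conf 0.78 org [ 397.2 -329.8] head yaw 0.122 len 106 w 12 16
fork1 conf 0.72 org [505.9 308.7] head yaw -2.856 len 126 w 16 22
fork1 conf 0.56 org [464.6 353.2] head yaw -1.098 len 312 w 210 212
fork1 spots [([518, 283, 22], 0.68), ([409, -330, -2], 0.48)]
now [495.8 361.2 181.9] [-3.14  -0.     1.862] w 29.8 t 52.1 F [ 0.1  1.  -0.1] j [-0.22  0.75 -0.79  1.66  0.61  1.    0.65]
 travel [-63.6, -28.21, 1.22] angular [-0.1, 0.0, 10.3]
 travel [-63.6, -28.19, 18.02] angular [-0.1, 0.0, 10.3]
```

```bash
python3 -m creep '[{"hand":0.35,"travel":[-5,-1,0],"angular":[0,0,5]},{"hand":0.35,"travel":[-10,-3,0],"angular":[0,0,10.3]},{"hand":0.35,"travel":[-14.5,-5,0],"angular":[0,0,10.3]},{"hand":0.35,"travel":[-19,-7,0],"angular":[0,0,10.3]},{"hand":0.35,"travel":[-23.5,-9,0],"angular":[0,0,10.3]},{"hand":0.35,"travel":[-28,-11,0],"angular":[0,0,10.3]},{"hand":0.35,"travel":[-32.5,-13,0],"angular":[0,0,10.3]},{"hand":0.35,"travel":[-37,-15,0],"angular":[0,0,10.3]},{"hand":0.35,"travel":[-41.5,-17,0],"angular":[0,0,10.3]},{"hand":0.35,"travel":[-46,-19.5,0],"angular":[0,0,10.3]},{"hand":0.35,"travel":[-50.5,-22,0],"angular":[0,0,10.3]},{"hand":0.35,"travel":[-55,-24.5,0],"angular":[0,0,10.3]},{"hand":0.35,"travel":[-59.5,-26.5,1],"angular":[0,0,10.3]},{"hand":0.35,"travel":[-63.6,-28.2,4],"angular":[0,0,10.3]},{"hand":0.35,"travel":[-63.6,-28.2,8],"angular":[0,0,10.3]},{"hand":0.35,"travel":[-63.6,-28.2,12],"angular":[0,0,10.3]},{"hand":0.35,"travel":[-63.6,-28.2,14],"angular":[0,0,10.3]},{"hand":0.35,"travel":[-63.6,-28.2,15],"angular":[0,0,10.3]},{"hand":0.35,"travel":[-63.6,-28.2,15],"angular":[0,0,10.3]},{"hand":0.35,"travel":[-63.6,-28.2,15],"angular":[0,0,10.3]}]'
python3 - <<'E'
from h import *
axis("wrist","fork1",4)
want([408,-329,2],1.682)
E
```

```text
clock: 54.15
eef_pos: [408.8, -329.1, 33.1]
tool_rot: [3.142, 0.001, 1.682]
force: [-0.3, -0.0, 0.8]
width: 30.4
fork1 conf 0.73 org [ 407.3 -329.8] head yaw 0.113 len 135 w 13 24
fork1 spots [([411, -326, 1], 0.64)]
now [ 408.8 -329.5   33.5] [3.141e+00 2.000e-03 1.682e+00] w 30.0 t 54.3 F [ 0.3 -0.5  0.2] j [ 1.02  0.84 -0.61  2.    0.89  0.59  1.47]
 travel [0.06, -0.08, 3.15] angular [0.0, 0.1, -0.0]
```

```bash
python3 -m creep '[{"hand":0.35,"travel":[0,-0.1,1.5],"angular":[0,0,0]},{"hand":0.35,"travel":[0,-0.1,2.7],"angular":[0,0,0]},{"hand":0.35,"travel":[0,-0.1,3.1],"angular":[0,0,0]},{"hand":0.35,"travel":[0,-0.1,3.1],"angular":[0,0,0]},{"hand":0.2,"travel":[0,-0.1,3.1],"angular":[0,0,0]},{"hand":0,"travel":[0,-0.1,3.1],"angular":[0,0,0]},{"hand":0,"travel":[0,-0.1,3.1],"angular":[0,0,0]},{"hand":0,"travel":[0,-0.1,3.1],"angular":[0,0,0]},{"hand":0,"travel":[0,-0.1,3.1],"angular":[0,0,0]}]'
python3 -m creep '[{"hand":0,"travel":[0,0,-3],"angular":[0,0,0]},{"hand":0,"travel":[0,0,-7],"angular":[0,0,0]},{"hand":0,"travel":[0,0,-12],"angular":[0,0,0]},{"hand":0,"travel":[0,0,-17],"angular":[0,0,0]},{"hand":0,"travel":[0,0,-17],"angular":[0,0,0]},{"hand":0,"travel":[0,0,-17],"angular":[0,0,0]}]'
python3 - <<'E'
from h import *
want([[*slot(-49),172],[*slot(-49),31]],0.29+1.571)
E
```

```text
clock: 55.2
eef_pos: [408.2, -329.7, 3.1]
tool_rot: [3.14, 0.002, 1.682]
force: [-0.3, 1.5, 6.5]
width: 10.1
clock: 55.8
eef_pos: [408.0, -330.0, 174.0]
tool_rot: [3.139, 0.004, 1.681]
force: [-0.4, 0.5, -1.3]
width: 9.9
now [ 408. -330.  174.] [3.139 0.004 1.681] w 9.9 t 55.8 F [-0.4  0.5 -1.3] j [ 1.16  0.65 -0.82  1.92  0.63  0.85  1.68]
 travel [58.03, 18.08, -0.02] angular [0.1, 0.3, -10.3]
 travel [58.09, 18.04, 14.08] angular [0.1, 0.3, -10.3]
```

```bash
python3 -m creep '[{"hand":0,"travel":[4.7,1.5,0],"angular":[0,0,-5]},{"hand":0,"travel":[9.4,3,0],"angular":[0,0,-10.3]},{"hand":0,"travel":[14,4.4,0],"angular":[0,0,-10.3]},{"hand":0,"travel":[18.5,5.8,0],"angular":[0,0,-10.3]},{"hand":0,"travel":[23,7.2,0],"angular":[0,0,-10.3]},{"hand":0,"travel":[27.5,8.6,0],"angular":[0,0,-10.3]},{"hand":0,"travel":[32,10,0],"angular":[0,0,-10.3]},{"hand":0,"travel":[36.5,11.4,0],"angular":[0,0,-10.3]},{"hand":0,"travel":[41,12.8,0],"angular":[0,0,-10.3]},{"hand":0,"travel":[45.5,14.2,0],"angular":[0,0,-10.3]},{"hand":0,"travel":[50,15.6,0],"angular":[0,0,-10.3]},{"hand":0,"travel":[54.5,17,0],"angular":[0,0,-10.3]},{"hand":0,"travel":[58,18,0],"angular":[0.1,0.3,-10.3]},{"hand":0,"travel":[58,18,0],"angular":[0.1,0.3,-10.3]},{"hand":0,"travel":[58,18,3],"angular":[0.1,0.3,-10.3]},{"hand":0,"travel":[58,18,6],"angular":[0.1,0.3,-10.3]},{"hand":0,"travel":[58,18,8],"angular":[0.1,0.3,-10.3]},{"hand":0,"travel":[58,18,8],"angular":[0.1,0.3,-10.3]},{"hand":0,"travel":[58,18,8],"angular":[0.1,0.3,-10.3]}]'
python3 - <<'E'
from h import *
want([[*slot(-49),31]],0.29+1.571)
E
```

```text
clock: 57.7
eef_pos: [522.4, 265.2, 90.8]
tool_rot: [-3.139, -0.0, 1.861]
force: [-0.2, -0.2, -0.9]
width: 10.3
now [522.4 265.2  90.8] [-3.139 -0.     1.861] w 10.3 t 57.7 F [-0.2 -0.2 -0.9] j [-0.09  0.82 -0.71  1.8   0.73  0.8   0.69]
 travel [0.11, 0.17, 5.98] angular [-0.1, -0.0, 0.0]
```

```bash
python3 -m creep '[{"hand":0,"travel":[0.1,0.15,3],"angular":[0,0,0]},{"hand":0,"travel":[0.1,0.15,5],"angular":[0,0,0]},{"hand":0,"travel":[0.1,0.15,5.7],"angular":[0,0,0]},{"hand":0,"travel":[0.1,0.15,5.9],"angular":[0,0,0]},{"hand":0,"travel":[0.1,0.15,5.9],"angular":[0,0,0]}]'
python3 -m creep '[{"hand":0.16,"travel":[0,0,0],"angular":[0,0,0]},{"hand":0.2,"travel":[0,0,0],"angular":[0,0,0]},{"hand":0.22,"travel":[0,0,0],"angular":[0,0,0]},{"hand":0.22,"travel":[0,0,0],"angular":[0,0,0]},{"hand":0.22,"travel":[0,0,-1],"angular":[0,0,0]},{"hand":0.22,"travel":[0,0,-3],"angular":[0,0,0]},{"hand":0.22,"travel":[0,0,-7],"angular":[0,0,0]},{"hand":0.22,"travel":[0,0,-11],"angular":[0,0,0]},{"hand":0.3,"travel":[0,0,-15],"angular":[0,0,0]},{"hand":0.3,"travel":[0,0,-20],"angular":[0,0,0]},{"hand":0.3,"travel":[0,0,-20],"angular":[0,0,0]}]'
python3 - <<'E'
from h import *
axis("wrist","fork1",26);shot("wrist","w13.png",sc=1.3)
want([[330,255,235],[330,255,50]],0.29)
E
```

```text
clock: 58.2
eef_pos: [524.0, 267.0, 32.8]
tool_rot: [-3.141, -0.001, 1.861]
force: [0.1, -0.7, 0.4]
width: 10.2
clock: 59.3
eef_pos: [526.7, 270.4, 240.3]
tool_rot: [3.13, -0.004, 1.861]
force: [0.1, 1.2, 0.6]
width: 25.7
fork1 conf 0.95 org [517.  286.2] head yaw -2.848 len 135 w 13 24
fork1 conf 0.82 org [523.8 266.4] head yaw 0.296 len 136 w 13 23
fork1 spots [([527, 266, 23], 0.94), ([520, 289, 22], 0.9)]
now [523.7 266.1 232.1] [-3.139  0.     1.861] w 25.4 t 59.5 F [-1.4 -0.4 -0.1] j [-0.01  0.66 -0.84  1.68  0.55  1.06  0.83]
 travel [4.47, -18.88, -0.24] angular [-0.1, -0.1, -90.0]
 travel [4.48, -18.83, 18.26] angular [-0.1, -0.1, -90.0]
```

View pics/w13.png

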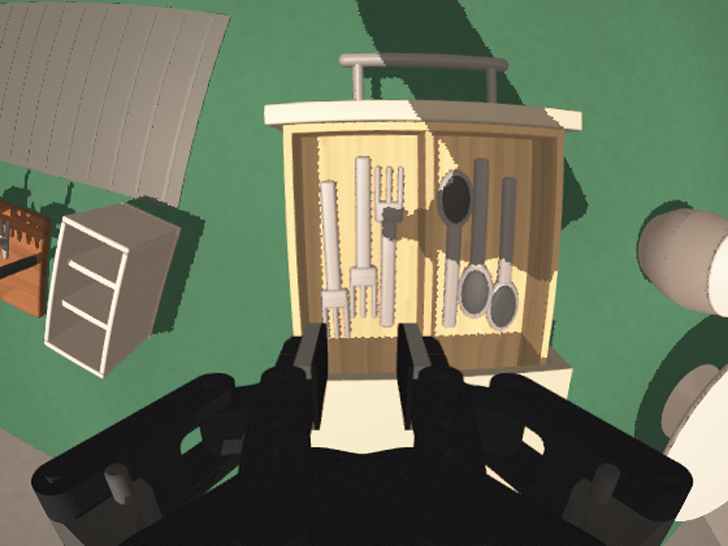

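```bash
python3 -c "
from h import *
want([[367.5,267.5,232],[367.5,267.5,43]],0.29)"
```

```text
now [523.7 266.1 232.1] [-3.139  0.     1.861] w 25.4 t 59.5 F [-1.4 -0.4 -0.1] j [-0.01  0.66 -0.84  1.68  0.55  1.06  0.83]
 travel [4.6, -14.93, 0.05] angular [-0.1, -0.1, -90.0]
 travel [4.61, -14.88, 18.95] angular [-0.1, -0.1, -90.0]
```

```bash
python3 -m creep '[{"hand":0.35,"travel":[1,-3,0],"angular":[0,0,8]},{"hand":0.35,"travel":[2,-6,0],"angular":[0,0,16]},{"hand":0.35,"travel":[3,-9,0],"angular":[0,0,24]},{"hand":0.35,"travel":[4,-12,0],"angular":[0,0,32]},{"hand":0.35,"travel":[4.6,-14.9,0],"angular":[0,0,40]},{"hand":0.35,"travel":[4.6,-14.9,0],"angular":[0,0,48]},{"hand":0.35,"travel":[4.6,-14.9,0],"angular":[0,0,56]},{"hand":0.35,"travel":[4.6,-14.9,0],"angular":[0,0,64]},{"hand":0.35,"travel":[4.6,-14.9,0],"angular":[0,0,72]},{"hand":0.35,"travel":[4.6,-14.9,0],"angular":[0,0,80]},{"hand":0.35,"travel":[4.6,-14.9,0],"angular":[0,0,90]},{"hand":0.35,"travel":[4.6,-14.9,0],"angular":[0,0,90]},{"hand":0.35,"travel":[4.6,-14.9,3],"angular":[0,0,90]},{"hand":0.35,"travel":[4.6,-14.9,6],"angular":[0,0,90]},{"hand":0.35,"travel":[4.6,-14.9,8],"angular":[0,0,90]},{"hand":0.35,"travel":[4.6,-14.9,8],"angular":[0,0,90]},{"hand":0.35,"travel":[4.6,-14.9,8],"angular":[0,0,90]}]'
python3 - <<'E'
from h import *
for c in("wrist","top"):
    ctrl.get_image(c);print(c,[(np.round(d["at"]).astype(int).tolist(),round(d["confidence"],2)) for d in ctrl.spot_point(c,"chest_drawer0_handle")][:3])
want([[367.5,267.5,43]],0.29)
E
```

```text
clock: 61.2
eef_pos: [367.2, 267.4, 152.2]
tool_rot: [3.141, 0.004, 0.292]
force: [0.4, 0.0, -0.3]
width: 30.1
wrist [([366, 272, 56], 0.57)]
top [([364, 269, 57], 0.64)]
now [368.2 268.  153.4] [-3.141e+00  1.000e-03  2.910e-01] w 29.8 t 61.4 F [ 0.7 -1.1  0.6] j [-0.41  0.51 -0.4   2.11  0.35  0.58 -0.76]
 travel [-0.07, 0.03, 11.04] angular [-0.0, 0.0, 0.0]
```

```bash
python3 -m creep '[{"hand":0.35,"travel":[0,0,3],"angular":[0,0,0]},{"hand":0.35,"travel":[0,0,6],"angular":[0,0,0]},{"hand":0.35,"travel":[0,0,9],"angular":[0,0,0]},{"hand":0.35,"travel":[0,0,10.5],"angular":[0,0,0]},{"hand":0.35,"travel":[0,0,11],"angular":[0,0,0]},{"hand":0.35,"travel":[0,0,11],"angular":[0,0,0]},{"hand":0,"travel":[0,0,11],"angular":[0,0,0]},{"hand":0,"travel":[0,0,11],"angular":[0,0,0]},{"hand":0,"travel":[0,0,11],"angular":[0,0,0]},{"hand":0,"travel":[0,0,11],"angular":[0,0,0]},{"hand":0,"travel":[0,0,11],"angular":[0,0,0]}]'
python3 -m creep '[{"hand":0,"travel":[1,0,0],"angular":[0,0,0]},{"hand":0,"travel":[2.2,0,0],"angular":[0,0,0]},{"hand":0,"travel":[3.5,0,0],"angular":[0,0,0]},{"hand":0,"travel":[4.8,0,0],"angular":[0,0,0]},{"hand":0,"travel":[6.1,0,0],"angular":[0,0,0]},{"hand":0,"travel":[7.4,0,0],"angular":[0,0,0]},{"hand":0,"travel":[8.7,0,0],"angular":[0,0,0]},{"hand":0,"travel":[10,0,0],"angular":[0,0,0]},{"hand":0,"travel":[11.3,0,0],"angular":[0,0,0]},{"hand":0,"travel":[12.6,0,0],"angular":[0,0,0]},{"hand":0,"travel":[13.9,0,0],"angular":[0,0,0]},{"hand":0,"travel":[15.2,0,0],"angular":[0,0,0]},{"hand":0,"travel":[16.3,0,0],"angular":[0,0,0]},{"hand":0,"travel":[17.2,0,0],"angular":[0,0,0]},{"hand":0,"travel":[18,0,0],"angular":[0,0,0]},{"hand":0,"travel":[18,0,0],"angular":[0,0,0]}]'
python3 -c "
from h import *
want([550,321.5,43],0.29)"
```

```text
clock: 62.5
eef_pos: [369.0, 268.6, 44.6]
tool_rot: [-3.14, -0.002, 0.291]
force: [-0.3, 0.4, 7.0]
width: 9.1
clock: 64.1
eef_pos: [541.8, 323.6, 44.8]
tool_rot: [-3.135, -0.004, 0.292]
force: [-0.9, 5.4, -5.1]
width: 8.6
now [541.8 323.6  44.8] [-3.135 -0.004  0.292] w 8.6 t 64.1 F [-0.9  5.4 -5.1] j [-0.37  0.86 -0.36  1.7   0.44  0.65 -0.67]
 travel [0.72, 0.44, 0.18] angular [-0.4, -0.2, 0.1]
```

```bash
python3 -m creep '[{"hand":0,"travel":[0.3,0,0],"angular":[0,0,0]},{"hand":0,"travel":[0.6,0,0],"angular":[0,0,0]},{"hand":0,"travel":[0.6,0,0],"angular":[0,0,0]}]'
python3 -m creep '[{"hand":0,"travel":[0.3,0,0],"angular":[0,0,0]},{"hand":0,"travel":[0.6,0,0],"angular":[0,0,0]},{"hand":0,"travel":[0.6,0,0],"angular":[0,0,0]}]'
python3 -m creep '[{"hand":0,"travel":[0.2,0,0],"angular":[0,0,0]},{"hand":0,"travel":[0.4,0,0],"angular":[0,0,0]},{"hand":0,"travel":[0.4,0,0],"angular":[0,0,0]}]'
```

```text
clock: 64.4
eef_pos: [548.4, 325.7, 44.8]
tool_rot: [-3.134, -0.005, 0.291]
force: [0.9, 2.0, -3.6]
width: 8.7
clock: 64.7
eef_pos: [548.4, 325.8, 44.7]
tool_rot: [-3.137, 0.006, 0.292]
force: [-11.9, -2.1, 9.0]
width: 8.6
clock: 65.0
eef_pos: [548.3, 325.7, 44.7]
tool_rot: [-3.139, 0.014, 0.293]
force: [-10.7, -2.0, 7.9]
width: 8.6
```

```bash
python3 -m creep '[{"hand":0,"travel":[0.5,0,0],"angular":[0,0,0]},{"hand":0,"travel":[0.8,0,0],"angular":[0,0,0]},{"hand":0,"travel":[0.8,0,0],"angular":[0,0,0]}]'
python3 -m creep '[{"hand":0.2,"travel":[0,0,0],"angular":[0,0,0]},{"hand":0.3,"travel":[0,0,0],"angular":[0,0,0]},{"hand":0.32,"travel":[0,0,0],"angular":[0,0,0]},{"hand":0.32,"travel":[0,0,0],"angular":[0,0,0]},{"hand":0.32,"travel":[0,0,-3],"angular":[0,0,0]},{"hand":0.32,"travel":[0,0,-7],"angular":[0,0,0]},{"hand":0.32,"travel":[0,0,-12],"angular":[0,0,0]},{"hand":0.32,"travel":[0,0,-17],"angular":[0,0,0]},{"hand":0.32,"travel":[0,0,-22],"angular":[0,0,0]},{"hand":0.32,"travel":[-8,0,-25],"angular":[0,0,0]},{"hand":0.32,"travel":[-12,0,-25],"angular":[0,0,0]},{"hand":0.32,"travel":[-12,0,-25],"angular":[0,0,0]},{"hand":0.32,"travel":[-12,0,-25],"angular":[0,0,0]}]'
python3 - <<'E'
from h import *
want([500,300,290],0.29)
for c in("wrist","top","scene"):
    im=shot(c,"f_%s.png"%c,sc=1.3)
    for t in "chest_drawer0_handle drawer_mid serving_spoon turner skimmer masher whisk canister jar mug spoon1 fork1 spoon_home fork_home".split(): print(c,t,[(np.round(d["at"]).astype(int).tolist(),round(d["confidence"],2)) for d in ctrl.spot_point(c,t)][:3])
a=cv2.imread("pics/f_wrist.png");b=cv2.imread("pics/f_scene.png");m=np.hstack([cv2.resize(a,(400,300)),b[190:490,170:570]]); t=cv2.imread("pics/f_top.png")[80:380,100:700]
t=cv2.resize(t,(600,300)); m2=np.zeros((600,800,3),np.uint8); m2[:300]=m; m2[300:,:600]=t; cv2.imwrite("pics/final.png",m2)
E
```

```text
clock: 65.3
eef_pos: [548.3, 325.6, 44.6]
tool_rot: [3.141, 0.03, 0.294]
force: [-17.7, -6.0, 14.7]
width: 8.4
clock: 66.6
eef_pos: [438.2, 292.9, 299.8]
tool_rot: [3.14, 0.028, 0.296]
force: [0.6, 0.3, -0.5]
width: 27.2
now [438.2 292.9 299.8] [3.14  0.028 0.296] w 27.2 t 66.6 F [ 0.6  0.3 -0.5] j [-0.27  0.43 -0.53  1.73  0.23  1.07 -0.58]
 travel [6.14, 1.12, 0.81] angular [0.1, 1.6, 0.3]
wrist chest_drawer0_handle [([547, 327, 57], 0.95)]
wrist drawer_mid []
wrist serving_spoon []
wrist turner []
wrist skimmer []
wrist masher []
wrist whisk []
wrist canister []
wrist jar []
wrist mug []
wrist spoon1 []
wrist fork1 []
wrist spoon_home []
wrist fork_home []
top chest_drawer0_handle [([545, 324, 59], 0.56)]
top drawer_mid []
top serving_spoon [([608, -314, 49], 0.54)]
top turner [([608, -178, 48], 0.65), ([607, -388, 42], 0.51)]
top skimmer [([615, -242, 47], 0.55)]
top masher [([607, -105, 46], 0.75)]
top whisk [([604, -385, 45], 0.48)]
top canister [([430, 584, 1], 0.94)]
top jar [([524, -529, 0], 0.8), ([547, 327, 58], 0.39)]
top mug [([380, -499, 2], 0.56)]
top spoon1 [([608, -173, 49], 0.62)]
top fork1 [([381, -500, 2], 0.6), ([609, -177, 46], 0.37)]
top spoon_home []
top fork_home [([547, 327, 57], 0.41)]
scene chest_drawer0_handle [([547, 326, 56], 0.71), ([605, -179, 245], 0.44), ([381, -495, -2], 0.27)]
scene drawer_mid [([381, -495, -1], 0.6)]
scene serving_spoon [([607, -314, 47], 0.66)]
scene turner [([607, -172, 45], 0.65), ([612, -243, 48], 0.42)]
scene skimmer []
scene masher [([608, -110, 45], 0.59)]
scene whisk [([610, -389, 42], 0.64)]
scene canister [([430, 586, 0], 0.86)]
scene jar [([549, 327, 54], 0.37)]
scene mug [([383, -494, 1], 0.94)]
scene spoon1 []
scene fork1 []
scene spoon_home [([611, -242, 47], 0.65)]
scene fork_home []
```

View pics/final.png

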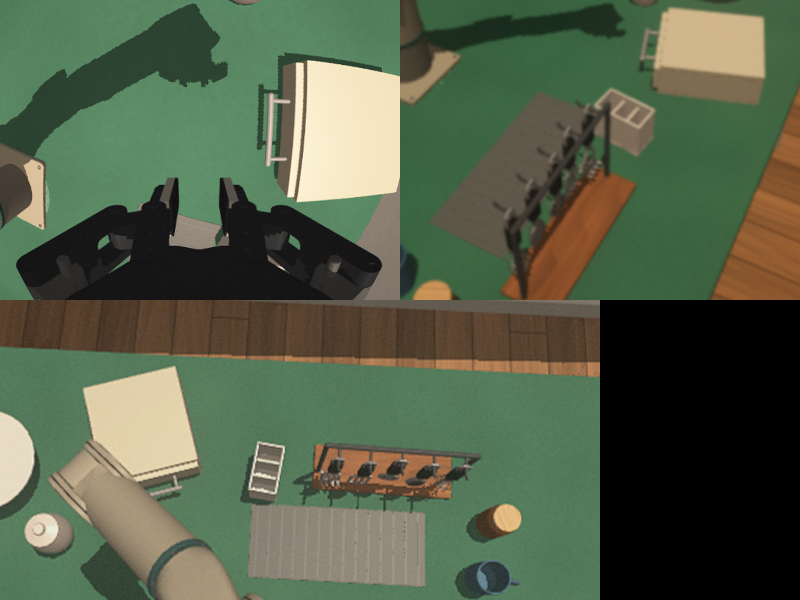

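```bash
python3 -c "
from h import *
print(ctrl.finish_job())"
```

```text
the job is handed in; nothing more can be done
None
```

I finished the job and handed it in at about 67 s on the robot's clock, well inside the 210 s limit.

- **Hanging tools:** The turner hangs on `hook1` and the serving spoon on `hook3`. In the final images their heads sit about 47 mm above the counter, as expected. The masher, skimmer and whisk were still at their hooks, within detection noise.
- **Cutlery:** Only four pieces were on the counter: two teaspoons and two cake forks. The wrist picture taken before shutting showed three spoons in the left compartment and three forks in the right, counting the two already there. One fork shifted by about 30 mm during the run, so I picked it up from its new position.
- **Drawer:** I pushed it shut against its stop. The handle travelled about 189 of the 190 mm, the last push (about 18 N) moved it no further, and the final picture shows the front flush with the chest.
- **Left alone:** The canister, jar and mug are where they started, within about 4 mm.

In the last detections, the spoon and fork detectors reported a few counter objects. All of these were at the positions of other things such as the mug or the rack tools, and the picture shows the mat empty. No final check failed.

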